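# Hang the record holder on the slotted stand and slot in its board

### The arm

A 6-joint arm with a two-finger parallel gripper is mounted at the origin on the work surface. World frame = base frame: x ahead of the robot, y to its left, z up, the work surface at z = 0. Lengths are in m, angles in degrees, forces in N, time in s.
With the tool pointing down it reaches from about 0.4 to 0.825 m from the base axis. Payload 7 kg.
Tool frame: the origin (TCP) lies midway between the tips of the shut fingers; the grasp point (between the pads) lies 19 mm behind it; z points along the fingers, y is the direction in which the jaws open and shut (so a half turn about z gives the same grasp; the last joint's range is limited). The gripper opens to 88 mm and grips with 3 to 60 N. Pads are 19 mm wide; open, the fingers measure 130 mm over their backs; the gripper's body (78 mm by 193 mm) begins 47 mm behind the grasp point.
Start: joints at [-59.41, 20.546, 0.682, 0, -70.136, -16.507], TCP at [0.164, -0.655, 0.227] pointing down, gripper open.
Joint ranges: [-176.03, 176.03], [-82.01, 121.73], [-58.28, 71.71], [-173.87, 95.51], [-174.79, -0.11], [-173.66, 173.66]. Speed limits (degrees/s): [136.94, 136.94, 172.46, 180, 180, 180].

### API

Orientations are given as [roll, pitch, yaw] about the fixed x, y, z axes, in that order (R = Rz(yaw) Ry(pitch) Rx(roll)).
In Python, from plant import ctrl, snapshot gives the robot as it stands.
- The arm moves only by the shell command python3 -m pendant 'ROWS'. ROWS is JSON, a list of rows, each a list of 7 numbers: the shift along the tool's x, y, z in m, then the turn, a rotation vector about the tool's x, y, z in rad, then the opening, from -1 (shut) to 1 (fully open), so that 0 is half open. In form: [[x, y, z, ax, ay, az, jaw], ...]. A call has 1 to 12 rows; each row is the pose to reach, as a shift and turn from the pose commanded when the call began, along the tool's axes at that moment; what a row does not reach only later rows make up. A row lasts 1/8 s, in which the tool goes at most 62.5 mm and 10.7 degrees, less where a joint would pass 70% of its speed; a pose out of reach is approached as far as the arm can. A call with a gripper value outside its range is refused whole. The fingers move at their own pace and stop on an object; the grip force is fixed at half the most. Time passes only in rows, so rows that repeat a pose let the fingers close. It gives the time, the measured TCP pose, the force and the opening at its end, in the units of the state.
- ctrl.get_obs(): the state, without advancing time (a new reading comes with each control period).
- snapshot(name): name is "scene" or "top"; returns a dict with "image" (480x640x3 uint8, blue, green, red), "mtx" (3x3 intrinsics, pixels), "eye" and "attitude" of the camera in the world. Camera axes: x right, y up, looking along -z (the intrinsics and any distortion apply to the point x, -y, -z); pixel columns grow to the right and rows downward; lengths in m; the calibration is good to about 2 mm. A picture is of the moment at which its call begins. There is no depth.
- ctrl.close_job(): hands the job in, once; it reports no verdict.
The state is a dict: "clock": time; "joint_pos": joint angles; "qvel": joint speeds; "tau": joint torques, N m; "tool_pos": TCP position; "orientation": TCP orientation; "force": force on the tool from outside, world axes, zero at the start; "moment": the same for the moment, N m; "opening": finger opening in m.
Only numpy, scipy, OpenCV 4.12 (cv2) and the standard library are available. Lean on these libraries where they do the work, as an engineer would, in place of code of your own. Each camera call takes 0.05 s, during which the arm holds its last target.

### The job

Hook the two claws of the board holder into the upper pair of slots of the slotted stand, then press it down until it is fully home and the sprung catch has locked over it. Once it is locked, slide the record board down into the holder's front pocket until it rests on the bottom, and let go. Do not shift or knock over any of the other things on the counter.

Things in the scene. Friction and masses are not known exactly. Their poses are not given: they have to be found in the camera images.
- stand_slots (a point): On the fixed stand (two white slotted steel uprights on a base plate): the point on the front face midway between the two upper slots, at their mid-height, 158 mm above the counter. x points into the face (the holder goes in along +x), y runs from slot to slot, z up; yaw varies. The upper slots are at y = +-45 mm, 10 mm wide, 36 mm high. A lower pair (45 to 81 mm above the counter) is not used.
- stand: The stand itself; origin on the counter, under the front face, same axes as stand_slots. Uprights 30 mm wide at y = +-45 mm, 196 mm high, face plate 6 mm thick, slippery paint (friction about 0.25). Base plate 8 mm thick, x -30 to +140 mm, y +-100 mm. Bottle and jar stand close beside it.
- holder_home (a point): Where holder_center lies when the holder is home: 50 mm in front of the uprights' face, 34 mm below stand_slots, stand axes. To hook in: bring holder_center to 22 mm (+-4) above here, same yaw, y = 0 (+-2 mm); the claw tips reach the face at x = -17 mm, x = 0 is fully in; then it goes 22 mm straight down. Hanging, it sags forward by up to 4 mm and 0.08 rad, its centre up to 4 mm low.
- catch (a joint): Travel in m of the sprung steel catch between the uprights: 0 = fully out (free, or locked above the holder's tongue), about 0.007 while the tongue pushes past it, 0.013 at its stop. The holder's weight alone does not pass it and it stops about 12 mm above home. Pressing the holder down with about 10 to 18 N takes it past; the catch snaps out again when the holder is fully home.
- holder_center (a point): Board holder, the one with claws (loose, white plastic, 0.35 kg), upright on the counter, its flat bottom 50 mm below this point. x points to the rear (claw side), z up. From here: rear face x = +50 mm, front face x = -69, sides y = +-60. Carrying rib to grip from above: 12 mm thick (y +-6), x -25 to +44, top (highest part) z = +50; the tray beside it is open down to z = -45.
- holder_claws (a point): On the holder's rear face, midway between its two steel claws, 62 mm above its bottom, holder axes. Claws at y = +-45 mm, 6 mm wide, z -14 to +14: a prong 17 mm long (z +4 to +14) with a tooth at its end down to z = -14, 9 mm gap between tooth and rear face. At y = 0 a tongue 10 mm long, z -32 to -27, works the catch. The back plate's top is at z = +23.
- holder_pocket (a point): Centre of the bottom of the holder's front pocket, holder axes, 57 mm in front of holder_center and 45 mm below it. The pocket is 12 mm wide in x, 110 mm long in y and 45 mm deep, open at the top.
- board_center (a point): Centre of the record board (loose, about 0.13 kg): a grey slab 8 mm thick (x), 100 mm wide (y), 140 mm high (z), paper on one face (either way round will do). It starts on edge in the rack, bottom 8 mm above the counter; rack and holder swap sides at random. Home in the pocket, its centre is 70 mm above holder_pocket.
- rack: Fixed dark steel rack that the board starts in; origin under its centre on the counter. Base 80 x 120 mm; two walls along y, 40 mm high, hold the board in a slot 14 mm wide (x). The board is lifted straight up out of it.
- bottle: Bystander: white bottle, 56 mm diameter, 155 mm high, beside the stand on its +y side; origin under its centre.
- jar: Bystander: glass jar, 64 mm diameter, 100 mm high, beside the stand on its -y side; origin under its centre.
- bowl: Bystander: steel bowl, 110 mm diameter, 35 mm high, in front of the stand; origin under its centre.
- glovebox: Bystander: glove box, 120 x 230 x 65 mm high (a glove sticks out to 85 mm), on the left; origin under its centre.
- plain_tray: Bystander: a white holder like the task's, but without claws or rib, 119 x 120 x 85 mm high, on the right; origin at the bottom of its rear face.
- tape: Bystander: roll of blue bandage tape, 84 mm diameter, 25 mm high; origin under its centre.
- can: Bystander: aluminium can, 60 mm diameter, 120 mm high; origin under its centre.
Mind the look-alikes: they are no part of the job. There is more than one size of the part that bears board_center; the job needs the largest. Leave any green look-alike of the part that bears holder_center alone.

How it is judged (in metres and radians):
On the way, in this order (a step that is already met when the one before it is completed fails the run):
1. the holder hangs fully home in the upper slots with the catch locked over it (z of holder_center in the frame of stand_slots between -0.045 and -0.03 m and x of holder_center in the frame of stand_slots between -0.06 and -0.044 m and y of holder_center in the frame of stand_slots between -0.005 and 0.005 m and value of joint catch below 0.002 m and angle between the z axis of holder_center and the z axis of stand_slots, either way round below 0.15 rad and angle between the x axis of holder_center and the x axis of stand_slots, either way round below 0.15 rad), for 0.3 s.
2. the board stands on the bottom of the pocket of the locked holder (all of step 1 and z of board_center in the frame of holder_center between 0.02 and 0.03 m and x of board_center in the frame of holder_center between -0.068 and -0.046 m and y of board_center in the frame of holder_center between -0.01 and 0.01 m and angle between the z axis of board_center and the z axis of holder_center, either way round below 0.17 rad), for 0.2 s.
At the end, for the whole second after the job is handed in: The holder hangs in the upper slots no more than 4 mm above home height, within 5 mm sideways, 0.15 rad of square, the catch sprung out (under 2 mm); the board stands in its pocket within 5 mm of the bottom and leaning under 0.17 rad; both at rest (all of step 2 and linear speed of each of holder, board below 0.02 m/s); the robot touches nothing.
It fails at once if one of the other things (bottle, jar, bowl, glove box, plain tray, tape, can) was shifted by more than 30 mm (distance of any of bottle, jar, bowl, glovebox, plain_tray, tape, can from where it was at the start of the episode above 0.03 m).
It fails at once if one of the other things was tipped over (angle between any of bottle, jar, bowl, glovebox, plain_tray, tape, can's own z axis and vertical above 0.3 rad).
It also fails if it takes over 70 s, if anything falls off the work surface, if the arm or the gripper's body presses on something with over 40 N, if the wrist force passes 120 N, or if a joint passes its speed limit or range.

## Working session

There is one attempt and no reset: what is moved stays moved. The work goes in short steps, Python scripts to look and compute and a shell command to move; the robot and the scene stay as the last step left them, time stands still between calls to the robot, and variables do not carry over. Pictures are saved under pics/ and viewed, and the job is handed in when it is done.

```bash
ls; mkdir -p pics; python3 - <<'E'
from plant import ctrl, snapshot
import cv2
o=ctrl.get_obs(); print(o)
for n in ("scene","top"):
    s=snapshot(n); cv2.imwrite(f"pics/{n}0.png",s["image"]); print(n,{k:v for k,v in s.items() if k!="image"})
E
```

```text
pics
{'clock': 0.0, 'joint_pos': array([-5.94087305e+01,  2.05916471e+01,  6.35469943e-01, -2.19828770e-02,
       -7.01365141e+01, -1.65088321e+01]), 'qvel': array([ 0.00192474,  0.07886603, -0.01992641,  0.04550173, -0.07090177,
        0.04799158]), 'tau': array([-8.65404490e-04, -5.82717061e+01,  2.93041921e+01,  6.99676797e+00,
        6.67884975e-03, -1.17167656e-04]), 'tool_pos': array([ 0.16413051, -0.65424173,  0.22562733]), 'orientation': array([ 1.79905257e+02, -6.52873654e-03, -1.65925043e+02]), 'force': array([-0.69898515,  0.28221609, -0.38488924]), 'moment': array([-0.02596387, -0.00086044,  0.00719363]), 'opening': 0.08767034335492979}
scene {'mtx': array([[437.18930536,   0.        , 317.2235941 ],
       [  0.        , 437.18930536, 245.0359935 ],
       [  0.        ,   0.        ,   1.        ]]), 'eye': array([1.00712606, 0.88236637, 0.78122271]), 'attitude': array([ 56.98492871,   0.1880156 , 146.11194692])}
top {'mtx': array([[480.54299794,   0.        , 321.5832725 ],
       [  0.        , 480.54299794, 238.45649978],
       [  0.        ,   0.        ,   1.        ]]), 'eye': array([0.29199238, 0.02113932, 1.47700621]), 'attitude': array([  5.91417342,   0.89254231, -91.4685856 ])}
```

View pics/scene0.png

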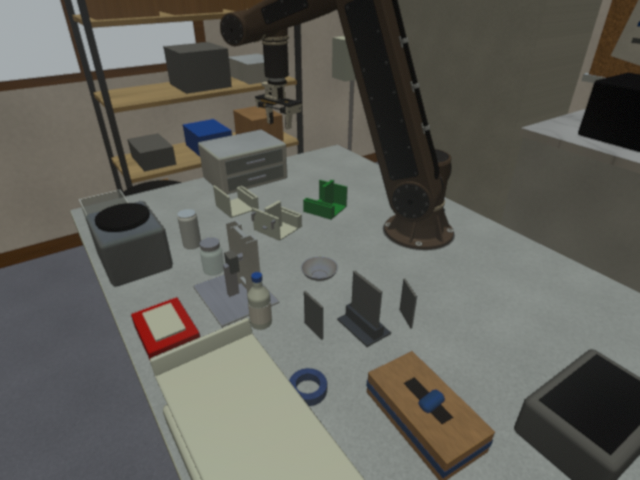

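View pics/top0.png

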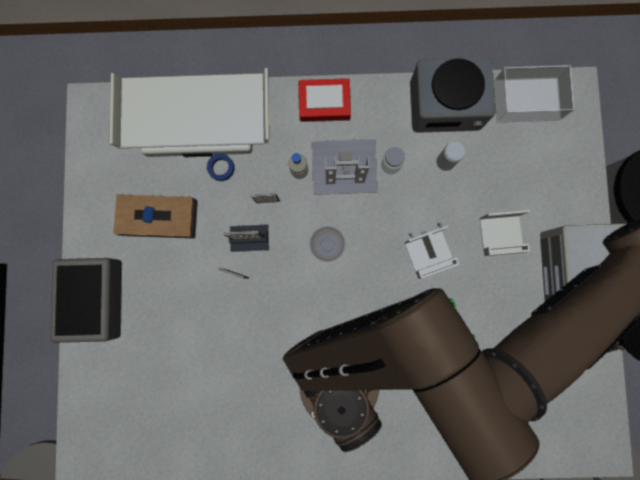

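Candidates:
- **Holder:** white with rib at top px (430,250), plain tray at top px (503,232), green look-alike at top px (452,303) / scene (326,198).
- **Board:** in the rack at top px (247,237) / scene (366,300), smaller ones at top px (265,198) and (233,272).

I choose the white one with the rib and the board in the rack. Next, a crop to check both.

```bash
cat > h.py <<'E'
import numpy as np, cv2
from scipy.spatial.transform import Rotation as R
def cam(s):
    A=R.from_euler('xyz',s['attitude'],degrees=True).as_matrix()
    return s['mtx'],np.array(s['eye']),A
def ray(s,u,v):
    K,e,A=cam(s); d=np.array([(u-K[0,2])/K[0,0],-(v-K[1,2])/K[1,1],-1.]); d=A@d
    return e,d/np.linalg.norm(d)
def onz(s,u,v,z):
    e,d=ray(s,u,v); return e+d*(z-e[2])/d[2]
def proj(s,P):
    K,e,A=cam(s); c=A.T@(np.asarray(P,float)-e); return np.array([K[0,0]*c[0]/-c[2]+K[0,2], K[1,1]*-c[1]/-c[2]+K[1,2]])
def tri(s1,p1,s2,p2):
    e1,d1=ray(s1,*p1); e2,d2=ray(s2,*p2)
    M=np.stack([d1,-d2],1); t=np.linalg.lstsq(M,e2-e1,rcond=None)[0]
    a=e1+d1*t[0]; b=e2+d2*t[1]; return (a+b)/2,np.linalg.norm(a-b)
E
python3 - <<'E'
import cv2,numpy as np
t=cv2.imread('pics/top0.png'); s=cv2.imread('pics/scene0.png')
def c(im,x,y,w,h,k): return cv2.resize(im[y:y+h,x:x+w],None,fx=k,fy=k,interpolation=cv2.INTER_CUBIC)
a=c(t,390,200,100,75,4); b=c(t,300,130,100,75,4); d=c(t,215,180,100,75,4); e=c(s,210,170,100,75,4)
cv2.imwrite('pics/crops.png',np.vstack([np.hstack([a,b]),np.hstack([d,e])]))
f=c(s,190,170,120,140,4); g=c(s,295,260,100,140,4)[:560,:280]
f=cv2.resize(f,(480,560)); cv2.imwrite('pics/crops2.png',np.hstack([f,c(s,300,260,80,140,4)]))
E
```

```text
(no output)
```

View pics/crops.png

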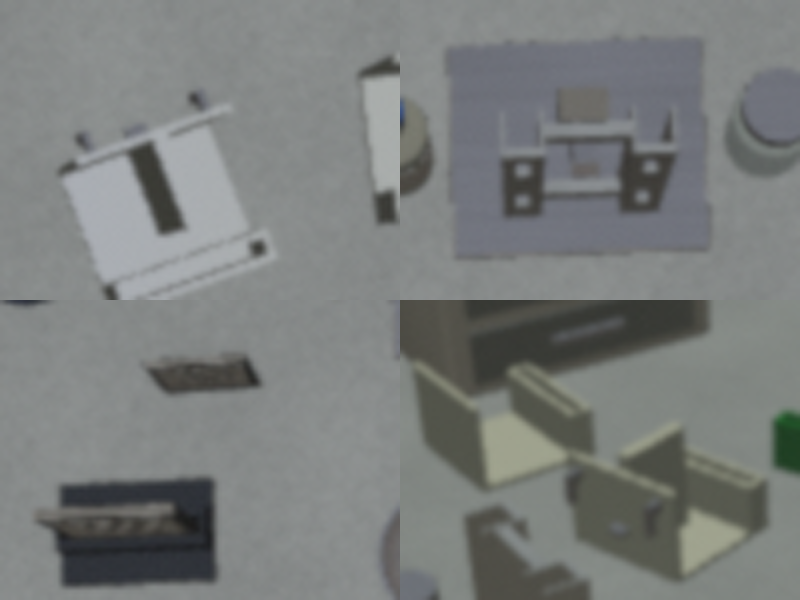

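View pics/crops2.png

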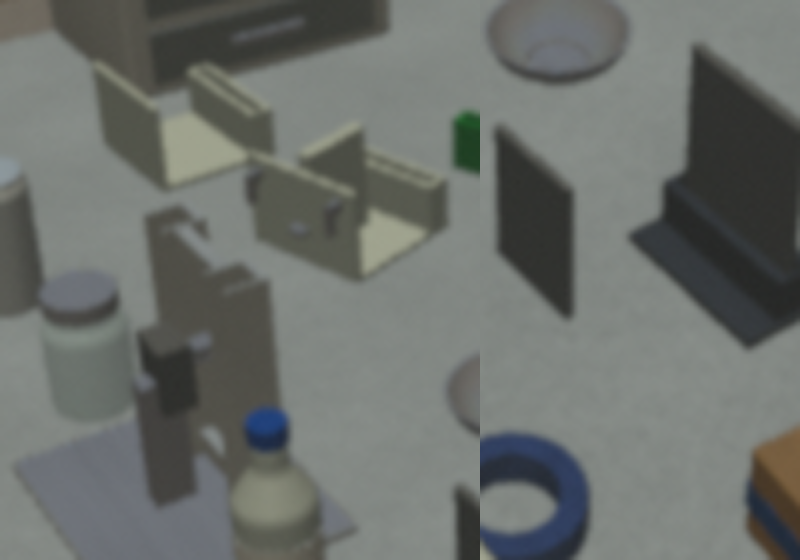

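The crops confirm it. Claws and rib are on the holder at top px (430,250), and the rack board at scene px (366,300) is clearly the tallest. Next I measure the stand base plate, holder and rack.

```bash
python3 - <<'E'
import cv2,numpy as np
t=cv2.imread('pics/top0.png'); s=cv2.imread('pics/scene0.png')
def c(im,x,y,w,h,k,name,step=10):
    a=cv2.resize(im[y:y+h,x:x+w],None,fx=k,fy=k,interpolation=cv2.INTER_CUBIC)
    a=cv2.convertScaleAbs(a,alpha=1.4)
    for X in range((x//step+1)*step,x+w,step):
        cv2.line(a,(int((X-x+.5)*k),0),(int((X-x+.5)*k),6),(0,0,255),1); cv2.putText(a,str(X),(int((X-x+.5)*k)-10,18),0,.4,(0,0,255))
    for Y in range((y//step+1)*step,y+h,step):
        cv2.line(a,(0,int((Y-y+.5)*k)),(6,int((Y-y+.5)*k)),(0,0,255),1); cv2.putText(a,str(Y),(8,int((Y-y+.5)*k)+4),0,.4,(0,0,255))
    cv2.imwrite('pics/'+name,a)
c(t,398,210,70,75,8,'hold8.png'); c(t,305,130,80,70,9,'st8.png'); c(t,218,215,60,45,12,'rk8.png')
for p in [(320,145),(320,185),(370,187),(300,215),(400,220),(350,190),(347,180)]: print(p,t[p[1],p[0]],cv2.cvtColor(t[p[1]:p[1]+1,p[0]:p[0]+1],cv2.COLOR_BGR2LAB)[0,0])
E
```

```text
(320, 145) [121 112 110] [121 129 123]
(320, 185) [125 116 113] [125 129 123]
(370, 187) [125 115 113] [124 129 122]
(300, 215) [143 144 140] [152 126 128]
(400, 220) [139 139 135] [147 127 128]
(350, 190) [124 115 112] [124 129 123]
(347, 180) [119 110 107] [119 129 123]
```

View pics/hold8.png

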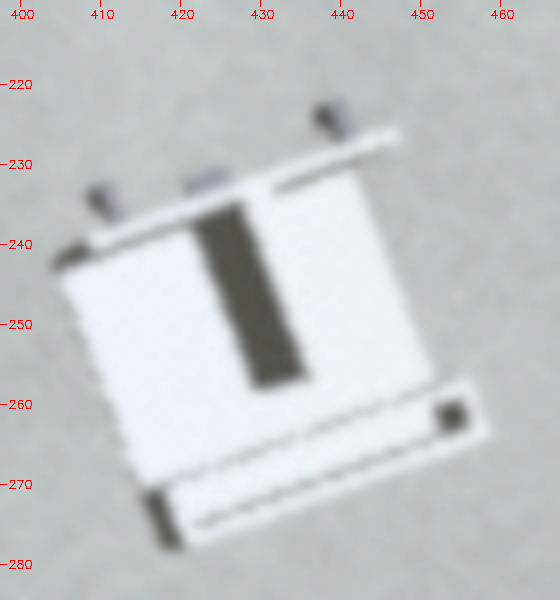

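View pics/st8.png

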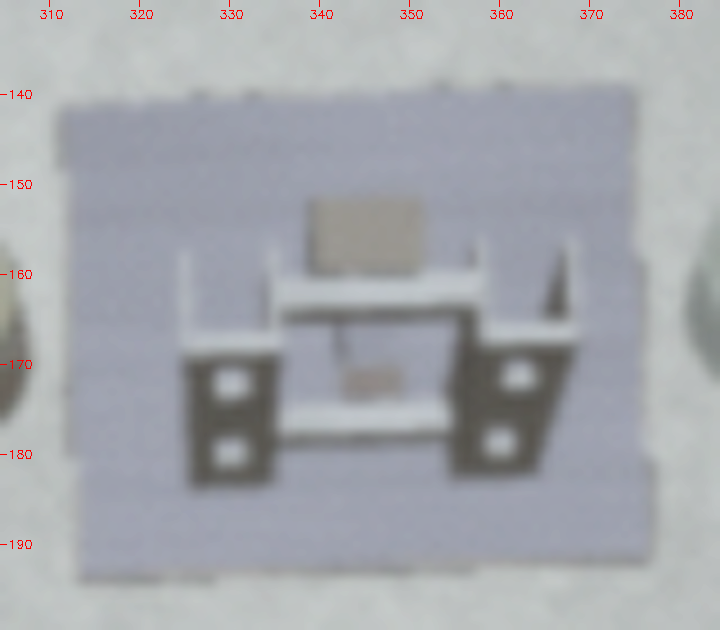

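View pics/rk8.png

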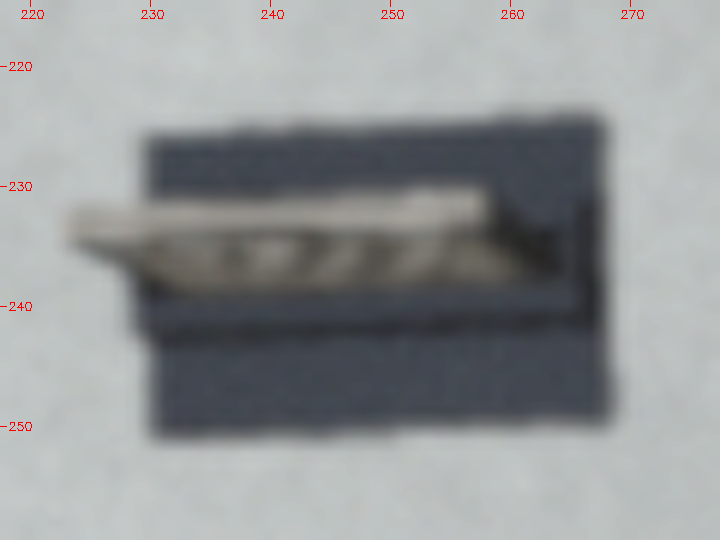

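```bash
cat > meas.py <<'E'
from h import *
from plant import ctrl, snapshot
def edges(cnt_world, order=None):
    pass
def quad(mask):
    cs,_=cv2.findContours(mask,cv2.RETR_EXTERNAL,cv2.CHAIN_APPROX_NONE)
    return max(cs,key=cv2.contourArea)[:,0,:].astype(float)
def rectfit(P):
    """P Nx2 world points on rectangle border; robust line per side -> centre, angle, size"""
    (c,sz,a)=cv2.minAreaRect(P.astype(np.float32))
    th=np.deg2rad(a)
    for _ in range(5):
        u=np.array([np.cos(th),np.sin(th)]);v=np.array([-u[1],u[0]])
        q=np.stack([(P-c)@u,(P-c)@v],1)
        out=[];ang=[]
        for ax in (0,1):
            for sg in (-1,1):
                half=sz[ax]/2
                m=(abs(q[:,ax]-sg*half)<0.008)&(abs(q[:,1-ax])<sz[1-ax]/2*0.9)
                x,y=q[m,1-ax],q[m,ax]
                for _ in range(4):
                    k=np.polyfit(x,y,1);r=abs(np.polyval(k,x)-y);g=r<=max(0.0015,np.percentile(r,80));x,y=x[g],y[g]
                out.append(k[1]);ang.append(k[0]*(1 if ax==1 else -1))
        c=np.asarray(c)+u*(out[0]+out[1])/2+v*(out[2]+out[3])/2
        sz=(out[1]-out[0],out[3]-out[2]); th+=np.mean(ang)
    return c,np.rad2deg(th),sz,np.rad2deg(ang)
E
python3 - <<'E'
from meas import *
s=snapshot("top"); im=s["image"]
lab=cv2.cvtColor(im,cv2.COLOR_BGR2LAB)
for p in [(320,240)]: print(p,onz(s,*p,0),onz(s,p[0]+1,p[1],0)-onz(s,*p,0))
def roi(m,x,y,w,h):
    o=np.zeros_like(m);o[y:y+h,x:x+w]=m[y:y+h,x:x+w];return o
# stand plate
m=roi(((lab[...,2]<126)&(lab[...,0]<137)).astype(np.uint8)*255,305,132,78,68)
m=cv2.morphologyEx(m,cv2.MORPH_OPEN,np.ones((3,3)))
c=quad(m); 
W=np.array([onz(s,u,v,0.008)[:2] for u,v in c]); print('stand plate',rectfit(W))
# rack base
m=roi((lab[...,0]<95).astype(np.uint8)*255,222,218,55,38); c=quad(m)
W=np.array([onz(s,u,v,0.004)[:2] for u,v in c]); print('rack',rectfit(W))
for z in (0.0,.008): 
  for n,p in dict(bl=(313.5,193.5),br=(377,191.5),tl=(311,141.3),tr=(375,139)).items(): print(z,n,onz(s,*p,z)[:2])
E
```

```text
(320, 240) [0.44089401 0.04523366 0.        ] [-8.40216645e-05 -3.08886784e-03  0.00000000e+00]
stand plate (array([ 0.67029619, -0.03562557]), np.float64(0.12448941361708528), (np.float64(0.16270516093220944), np.float64(0.19267426927252002)), array([-0.10495701, -0.21374113,  0.66327806, -0.34457992]))
rack (array([0.45392337, 0.26403687]), np.float64(1.6744810799210113), (np.float64(0.07515783489977418), np.float64(0.11561589692788898)), array([-1.22164834, -1.13721389,  0.07284092,  0.76011178]))
0.0 bl [0.58727788 0.06183035]
0.0 br [ 0.58791619 -0.13620547]
0.0 tl [0.75479191 0.0657258 ]
0.0 tr [ 0.75608047 -0.13621497]
0.008 bl [0.58567851 0.06160995]
0.008 br [ 0.58631336 -0.13535324]
0.008 tl [0.75228522 0.0654843 ]
0.008 tr [ 0.7535668  -0.13536268]
```

```bash
python3 - <<'E'
from meas import *
s=snapshot("top"); im=s["image"]; g=cv2.cvtColor(im,cv2.COLOR_BGR2GRAY).astype(float)
print(np.round(g[164:186,322:372:1]).astype(int)[:, :])
E
```

```text
[[114 113 118 ... 118 117 115]
 [113 113 117 ... 120 117 115]
 [115 115 118 ... 122 117 116]
 ...
 [116 116 114 ... 114 114 114]
 [116 114 113 ... 116 116 117]
 [116 116 116 ... 116 115 116]]
```

```bash
python3 - <<'E'
from meas import *
s=snapshot("top"); im=s["image"]; g=cv2.cvtColor(im,cv2.COLOR_BGR2GRAY).astype(float)
def cen(x0,x1,y0,y1):
    w=g[y0:y1+1,x0:x1+1]; w=np.clip(w-(w.min()+10),0,None); Y,X=np.mgrid[y0:y1+1,x0:x1+1]; return (w*X).sum()/w.sum(),(w*Y).sum()/w.sum()
for n,b,z in [('uL',(327,333,170,174),.158),('uR',(359,365,169,173),.158),('lL',(327,333,178,182),.063),('lR',(357,363,177,181),.063)]:
    p=cen(*b); print(n,np.round(p,2),onz(s,*p,z))
# column profile of plate->face: rows
for x in (327,331,335,360,364,368): print(x,g[163:186,x].astype(int))
E
```

```text
uL [330.27 172.09] [0.61515832 0.00909786 0.158     ]
uR [362.17 171.2 ] [ 0.61507287 -0.08015446  0.158     ]
lL [330.18 179.8 ] [0.61491049 0.00913123 0.063     ]
lR [360.12 178.69] [ 0.61567038 -0.08053399  0.063     ]
327 [116 116 116 121 131 128 102  71  65  63  63  62  62  62  62  63  64  64
  64  62  71  92 111]
331 [114 113 115 121 133 129  94  82 109 125 118  82  60  61  65  85 112 118
  98  73  74  99 113]
335 [124 120 119 123 134 125  91  74  73  76  76  78  82  85  86  75  70  80
  88  89  95 110 117]
360 [119 117 123 134 128  94  70  70  78  81  67  62  63  67  87 117 123 101
  72  74  98 113 117]
364 [111 109 118 133 125  85  65  77  92  89  70  61  62  62  64  65  66  71
  76  90 107 115 116]
368 [116 111 116 131 123  92  79  85  93 101 106 110 112 114 116 116 116 115
 114 113 114 117 117]
```

```bash
python3 - <<'E'
from meas import *
s=snapshot("top"); im=s["image"]
def P(x,y,z): return onz(s,x,y,z)[:2]
# crop coords (hold8: x=398+cx/8-.5)
f=lambda cx,cy:(398+cx/8-.5,210+cy/8-.5)
pts={'BPtopL':(90,236,.085),'BPtopR':(398,127,.085),'FfrontL':(190,547,.05),'FfrontR':(491,433,.05),'FbackR':(470,375,.05),
 'ribTfront':(309,378,.100),'ribTback':(245,205,.100)}
W={}
for k,(cx,cy,z) in pts.items():
    W[k]=P(*f(cx,cy),z); print(k,np.round(f(cx,cy),1),np.round(W[k],4))
a=W['BPtopL']-W['BPtopR']; print('BP len',np.linalg.norm(a),'yaw',np.rad2deg(np.arctan2(-a[0],a[1])))
a=W['FfrontL']-W['FfrontR']; print('F len',np.linalg.norm(a),'yaw',np.rad2deg(np.arctan2(-a[0],a[1])))
a=W['ribTback']-W['ribTfront']; print('rib len',np.linalg.norm(a),'yaw',np.rad2deg(np.arctan2(a[1],a[0])))
mB=(W['BPtopL']+W['BPtopR'])/2; mF=(W['FfrontL']+W['FfrontR'])/2
d=mB-mF; print('depth',np.linalg.norm(d),'yaw',np.rad2deg(np.arctan2(d[1],d[0])), mB,mF)
u=d/np.linalg.norm(d); print('center', (mB-u*.05),(mF+u*.069))
# rib edge check
yaw=np.arctan2(d[1],d[0]); c=(mB-u*.05+mF+u*.069)/2
v=np.array([-u[1],u[0]])
for k in W: print(k,np.round([(W[k]-c)@u*1e3,(W[k]-c)@v*1e3],1))
# board in rack: crop rk8 12x
f=lambda cx,cy:(218+cx/12-.5,215+cy/12-.5)
for k,(cx,cy,z) in {'bTL':(68,213,.148),'bTR':(490,188,.148),'bBL':(70,243,.148),'bBR':(490,228,.148)}.items(): print(k,P(*f(cx,cy),z))
for n,p,z in [('bottle cap',(296.5,159),.155),('jar top',(395,156),.1),('bowl',(327,243),.035),('can',(455,151),.12)]: print(n,P(*p,z))
E
```

```text
BPtopL [408.8 239. ] [ 0.4282 -0.2139]
BPtopR [447.2 225.4] [ 0.465  -0.3273]
FfrontL [421.2 277.9] [ 0.3154 -0.2515]
FfrontR [458.9 263.6] [ 0.3545 -0.3643]
FbackR [456.2 256.4] [ 0.3762 -0.3578]
ribTfront [436.1 256.8] [ 0.3737 -0.2871]
ribTback [428.1 235.1] [ 0.4364 -0.2674]
BP len 0.11922126405022841 yaw 17.962394312983186
F len 0.11940742563386977 yaw 19.105630835094782
rib len 0.06581370244478553 yaw 17.48942523550783
depth 0.1177111943683396 yaw 18.469602096237868 [ 0.44661676 -0.27061144] [ 0.33496865 -0.30790253]
center [ 0.39919217 -0.28645152] [ 0.40041459 -0.28604322]
BPtopL [49.9 59.6]
BPtopR [ 48.8 -59.6]
FfrontL [-69.   59.7]
FfrontR [-67.7 -59.7]
FbackR [-45.1 -60.3]
ribTfront [-25.1   7.4]
ribTback [40.7  6.3]
bTL [0.45508129 0.31271709]
bTR [0.45823409 0.21423136]
bBL [0.44804009 0.31228175]
bBR [0.44886883 0.21434414]
bottle cap [0.65628993 0.10308525]
jar top [ 0.67180048 -0.18206829]
bowl [0.42770819 0.02380055]
can [ 0.67584455 -0.35211988]
```

```bash
cat > d.py <<'E'
import sys
from h import *
from plant import ctrl
def delta(p,yaw,tilt=None):
    o=ctrl.get_obs(); Rc=R.from_euler('xyz',o['orientation'],degrees=True)
    Rt=R.from_euler('xyz',[180,0,yaw],degrees=True)
    sh=Rc.inv().apply(np.array(p)-o['tool_pos']); rv=(Rc.inv()*Rt).as_rotvec()
    print('t',round(o['clock'],2),'pos',np.round(o['tool_pos'],4),'rpy',np.round(o['orientation'],2),'F',np.round(o['force'],1),'op',round(o['opening'],4))
    print('shift',np.round(sh,4),'rot',np.round(rv,4))
if __name__=='__main__': a=[float(x) for x in sys.argv[1:]]; delta(a[:3],a[3])
E
python3 d.py .4026 -.2853 .2 -161.6
```

```text
t 0.3 pos [ 0.1642 -0.6545  0.2262] rpy [ 179.96   -0.   -165.92] F [ 0.2  0.  -0.1] op 0.0875
shift [-0.3211  0.3001  0.0264] rot [ 0.0006 -0.0001 -0.0754]
```

```bash
python3 -m pendant '[[0,0,-0.06,0,0,0,0.2],[-0.03,0.03,-0.1,0,0,0,0.2],[-0.321,0.3,-0.08,0,0,-0.075,0.2],[-0.321,0.3,-0.08,0,0,-0.075,0.2],[-0.321,0.3,-0.08,0,0,-0.075,0.2],[-0.321,0.3,-0.08,0,0,-0.075,0.2],[-0.321,0.3,-0.08,0,0,-0.075,0.2],[-0.321,0.3,-0.04,0,0,-0.075,0.2],[-0.321,0.3,0.026,0,0,-0.075,0.2],[-0.321,0.3,0.026,0,0,-0.075,0.2],[-0.321,0.3,0.026,0,0,-0.075,0.2],[-0.321,0.3,0.026,0,0,-0.075,0.2]]'
python3 d.py .4026 -.2853 .062 -161.6
python3 - <<'E'
from meas import *
for n in("scene","top"):
    s=snapshot(n); im=s["image"]
    u=proj(s,[.4,-.286,.1]); x,y=int(u[0])-50,int(u[1])-50
    cv2.imwrite(f'pics/{n}1.png',cv2.resize(im[y:y+100,x:x+100],None,fx=5,fy=5)); print(u)
E
```

```text
clock: 1.8
tool_pos: [0.4031, -0.2862, 0.2019]
orientation: [-179.9, 0.1, -161.6]
force: [0.1, -0.4, 0.4]
opening: 0.0524
t 1.8 pos [ 0.4031 -0.2862  0.2019] rpy [-1.7993e+02  6.0000e-02 -1.6161e+02] F [ 0.1 -0.4  0.4] op 0.0524
shift [0.0004 0.0012 0.1399] rot [-0.0013  0.0011 -0.0002]
[273.99215729 202.97920164]
[435.26170842 247.58475922]
```

View pics/scene1.png

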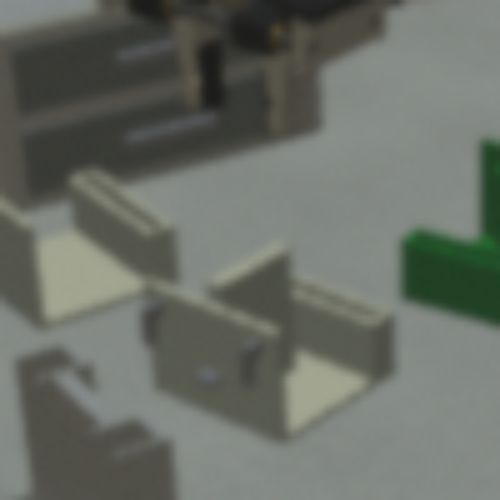

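The view shows the fingers straddling the rib line. I descend and grip.

```bash
python3 -m pendant '[[0,0.001,0.06,0,0,0,0.2],[0,0.001,0.1,0,0,0,0.2],[0,0.001,0.13,0,0,0,0.2],[0,0.001,0.14,0,0,0,0.2],[0,0.001,0.14,0,0,0,0.2],[0,0.001,0.14,0,0,0,-1],[0,0.001,0.14,0,0,0,-1],[0,0.001,0.14,0,0,0,-1],[0,0.001,0.14,0,0,0,-1],[0,0.001,0.14,0,0,0,-1]]'
python3 d.py .4026 -.2853 .2 -161.6
```

```text
clock: 3.15
tool_pos: [0.4024, -0.2847, 0.0607]
orientation: [-180.0, 0.0, -161.6]
force: [-0.6, 0.7, 1.8]
opening: 0.0117
t 3.15 pos [ 0.4024 -0.2847  0.0607] rpy [-1.7999e+02  1.0000e-02 -1.6161e+02] F [-0.6  0.7  1.8] op 0.0117
shift [-0.     -0.0007 -0.1393] rot [-0.0003  0.0002 -0.0001]
```

```bash
python3 -m pendant '[[0,0,-0.03,0,0,0,-1],[0,0,-0.08,0,0,0,-1],[0,0,-0.13,0,0,0,-1],[0,0,-0.15,0,0,0,-1],[0,0,-0.15,0,0,0,-1],[0,0,-0.15,0,0,0,-1]]'
python3 d.py .523 -.0356 .2 -179.85
```

```text
clock: 3.9
tool_pos: [0.4013, -0.2842, 0.2089]
orientation: [179.9, -0.1, -161.6]
force: [0.0, -0.5, -3.7]
opening: 0.012
t 3.9 pos [ 0.4013 -0.2842  0.2089] rpy [ 1.7989e+02 -1.0000e-01 -1.6164e+02] F [ 0.  -0.5 -3.7] op 0.012
shift [-0.1938  0.1976  0.009 ] rot [ 0.0016 -0.002   0.3177]
```

```bash
python3 -m pendant '[[-0.03,0.03,0,0,0,0.08,-1],[-0.07,0.07,0,0,0,0.16,-1],[-0.11,0.11,0,0,0,0.24,-1],[-0.14,0.145,0,0,0,0.3177,-1],[-0.17,0.17,0,0,0,0.3177,-1],[-0.185,0.19,0,0.001,-0.002,0.3177,-1],[-0.194,0.198,0.009,0.0016,-0.002,0.3177,-1],[-0.194,0.198,0.009,0.0016,-0.002,0.3177,-1],[-0.194,0.198,0.009,0.0016,-0.002,0.3177,-1],[-0.194,0.198,0.009,0.0016,-0.002,0.3177,-1]]'
python3 d.py .523 -.0356 .157 -179.85
python3 - <<'E'
from meas import *
for n in("scene","top"):
    s=snapshot(n); im=s["image"]; cv2.imwrite(f'pics/{n}2.png',im)
    u=proj(s,[.57,-.036,.15]); x,y=int(u[0])-60,int(u[1])-60
    cv2.imwrite(f'pics/{n}2c.png',cv2.resize(im[y:y+110,x:x+120],None,fx=6,fy=5.4)); print(u)
E
```

```text
clock: 5.15
tool_pos: [0.5237, -0.0363, 0.2016]
orientation: [-179.9, 0.1, -179.9]
force: [0.5, -0.2, -2.7]
opening: 0.0119
t 5.15 pos [ 0.5237 -0.0363  0.2016] rpy [-1.7992e+02  1.2000e-01 -1.7988e+02] F [ 0.5 -0.2 -2.7] op 0.0119
shift [0.0008 0.0008 0.0446] rot [-0.0013  0.0022 -0.0004]
[263.07771615 238.23668152]
[346.77656299 188.09248668]
```

View pics/scene2c.png

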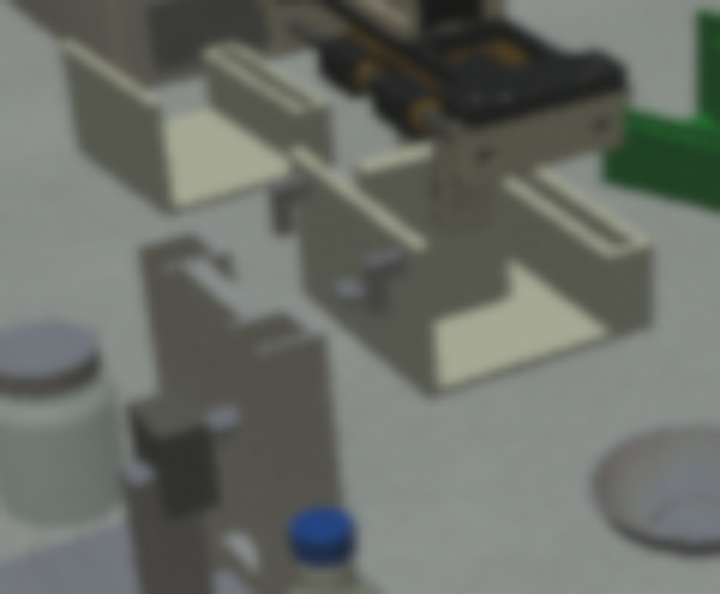

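View pics/top2c.png

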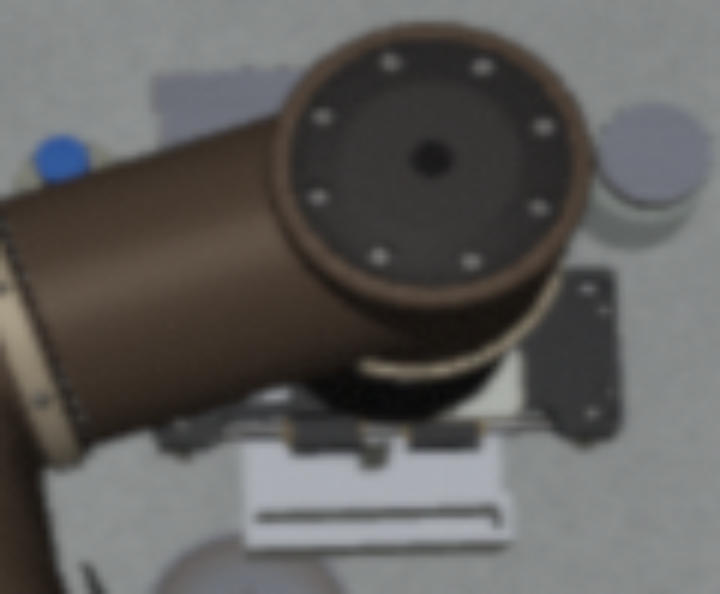

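```bash
python3 - <<'E'
from meas import *
s=snapshot("top"); im=s["image"]
g=cv2.cvtColor(im,cv2.COLOR_BGR2GRAY).astype(int)
for y in (222,224,226): print(y,g[y,322:332],g[y,366:378])
for x in (335,345,360): print(x,g[210:234,x])
f=lambda cx,cy:(286+cx/6-.5,128+cy/5.4-.5)
for p in [(245,543),(513,540)]: print(f(*p),onz(s,*f(*p),.191))
print(onz(s,336.5,219,.191))
E
```

```text
222 [137 137 138 140 150 163 161 147 141 139] [ 90  89 100 139 162 152 141 136 135 136 137 137]
224 [135 138 140 142 151 160 141 116 107 107] [161 149 111 125 156 152 142 137 138 139 141 139]
226 [127 125 124 124 139 163 172 173 173 173] [173 169 162 163 165 152 141 138 138 140 141 139]
335 [ 55  67 120 162 173 173 174 174 173 173 173 162 124  89 115 160 173 172
 158 111  76  86 102 106]
345 [ 48  63 107 138 149 164 172 174 173 173 172 158 112  90 128 164 172 171
 153  99  90 127 138 137]
360 [ 45  98 157 172 173 173 173 174 174 173 166 139  93 105 158 172 174 163
 125  91 106 131 137 138]
(326.3333333333333, 228.05555555555554) [0.45353283 0.02422526 0.191     ]
(371.0, 227.5) [ 0.45172209 -0.09604469  0.191     ]
[ 0.47741017 -0.00387836  0.191     ]
```

```bash
python3 -m pendant '[[0.001,0.0008,0.02,-0.001,0.002,0,-1],[0.001,0.0008,0.044,-0.0013,0.0022,0,-1],[0.001,0.0008,0.044,-0.0013,0.0022,0,-1],[0.001,0.0008,0.044,-0.0013,0.0022,0,-1],[0.001,0.0008,0.044,-0.0013,0.0022,0,-1]]'
python3 d.py .545 -.0356 .157 -179.85
```

```text
clock: 5.92
tool_pos: [0.5237, -0.0348, 0.1587]
orientation: [180.0, 0.1, -179.8]
force: [0.5, 0.1, -2.7]
opening: 0.0117
t 5.92 pos [ 0.5237 -0.0348  0.1587] rpy [ 1.7998e+02  1.1000e-01 -1.7982e+02] F [ 0.5  0.1 -2.7] op 0.0117
shift [-0.0213 -0.0009  0.0018] rot [0.0004 0.0019 0.0006]
```

```bash
python3 -m pendant '[[-0.01,-0.0006,0.0018,0,0.002,0.0006,-1],[-0.0213,-0.0006,0.0018,0,0.002,0.0006,-1],[-0.0213,-0.0006,0.0018,0,0.002,0.0006,-1],[-0.0213,-0.0006,0.0018,0,0.002,0.0006,-1]]'
python3 d.py .568 -.0356 .157 -179.85
python3 - <<'E'
from meas import *
for n in("scene",):
    s=snapshot(n); im=s["image"]
    u=proj(s,[.6,-.036,.158]); x,y=int(u[0])-40,int(u[1])-40
    cv2.imwrite(f'pics/{n}3c.png',cv2.resize(im[y:y+75,x:x+100],None,fx=8,fy=8,interpolation=cv2.INTER_CUBIC)); print(u)
    for yy in (-.0356+.045,-.0356-.045): print(proj(s,[.615,yy,.158]),proj(s,[.615,yy,.176]),proj(s,[.615,yy,.14]))
E
```

```text
clock: 6.42
tool_pos: [0.5442, -0.0355, 0.1554]
orientation: [-180.0, -0.2, -179.9]
force: [-0.0, 0.2, -4.0]
opening: 0.0122
t 6.42 pos [ 0.5442 -0.0355  0.1554] rpy [-1.8000e+02 -1.6000e-01 -1.7987e+02] F [-0.   0.2 -4. ] op 0.0122
shift [-0.0238 -0.0002 -0.0016] rot [-0.0001 -0.0028 -0.0004]
[252.9090022  239.05501787]
[255.68392525 248.53744596] [255.12251091 242.68187562] [256.23568546 254.29232332]
[240.53809956 233.493616  ] [239.88095805 227.82374096] [241.18452992 239.07107433]
```

View pics/scene3c.png

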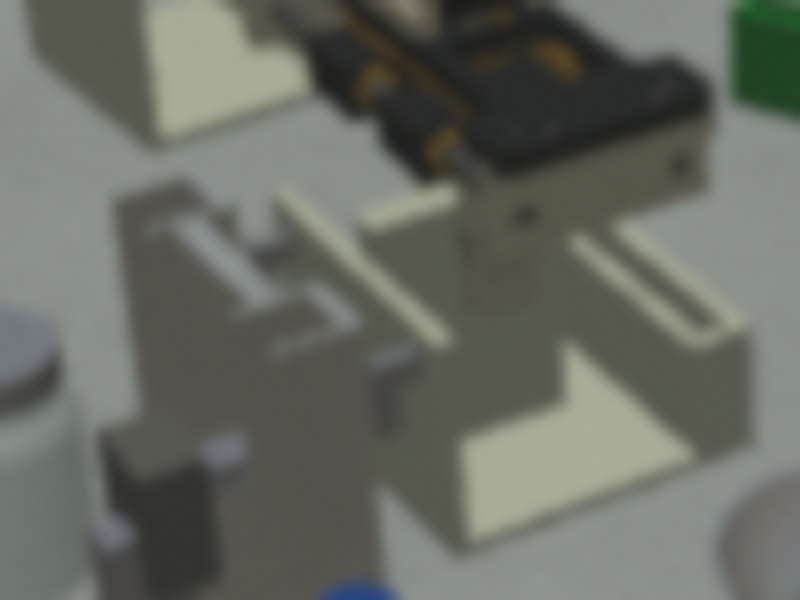

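```bash
python3 -m pendant '[[-0.004,0,-0.001,0,-0.002,0,-1],[-0.008,0,-0.001,0,-0.002,0,-1],[-0.012,0,-0.001,0,-0.002,0,-1],[-0.012,0,-0.001,0,-0.002,0,-1]]'
python3 d.py .568 -.0356 .157 -179.85
```

```text
clock: 6.98
tool_pos: [0.5566, -0.0353, 0.1566]
orientation: [180.0, -0.0, -179.9]
force: [-0.2, 0.1, -2.8]
opening: 0.0119
t 6.97 pos [ 0.5566 -0.0353  0.1566] rpy [ 180.     -0.   -179.86] F [-0.2  0.1 -2.8] op 0.0119
shift [-0.0114 -0.0003 -0.0004] rot [ 0.     -0.     -0.0001]
```

Tips should now be about 6 mm into the slots with no contact force. I continue.

```bash
python3 -m pendant '[[-0.004,0,0,0,0,0,-1],[-0.007,0,0,0,0,0,-1],[-0.01,0,0,0,0,0,-1],[-0.01,0,0,0,0,0,-1]]'
python3 d.py .568 -.0356 .157 -179.85
```

```text
clock: 7.48
tool_pos: [0.5665, -0.0353, 0.1566]
orientation: [-180.0, -0.0, -179.9]
force: [0.1, -0.2, -3.6]
opening: 0.0119
t 7.47 pos [ 0.5665 -0.0353  0.1566] rpy [-180.     -0.   -179.86] F [ 0.1 -0.2 -3.6] op 0.0119
shift [-0.0015 -0.0003 -0.0004] rot [-0.     -0.0001 -0.0002]
```

```bash
python3 -m pendant '[[-0.0015,0,0,0,0,0,-1],[-0.003,0,0,0,0,0,-1],[-0.003,0,0,0,0,0,-1]]'
python3 d.py .568 -.0356 .157 -179.85
```

```text
clock: 7.85
tool_pos: [0.5688, -0.0354, 0.1565]
orientation: [-180.0, -0.1, -179.9]
force: [-1.7, 0.0, -2.8]
opening: 0.0121
t 7.85 pos [ 0.5688 -0.0354  0.1565] rpy [-1.7999e+02 -6.0000e-02 -1.7986e+02] F [-1.7  0.  -2.8] op 0.0121
shift [ 0.0008 -0.0002 -0.0005] rot [-0.0001 -0.001  -0.0002]
```

```bash
python3 -m pendant '[[0.001,0,0.002,0,0.001,0,-1],[0.001,0,0.005,0,0.001,0,-1],[0.001,0,0.008,0,0.001,0,-1],[0.001,0,0.008,0,0.001,0,-1]]'
python3 d.py .568 -.0356 .134 -179.85
```

```text
clock: 8.35
tool_pos: [0.5676, -0.0355, 0.149]
orientation: [-180.0, -0.1, -179.9]
force: [-6.9, 0.4, 4.3]
opening: 0.0117
t 8.35 pos [ 0.5676 -0.0355  0.149 ] rpy [-1.7998e+02 -1.1000e-01 -1.7986e+02] F [-6.9  0.4  4.3] op 0.0117
shift [-0.0004 -0.0001  0.015 ] rot [-0.0003 -0.002  -0.0001]
```

```bash
python3 -m pendant '[[0,0,0.003,0,0,0,-1],[0,0,0.006,0,0,0,-1],[0,0,0.006,0,0,0,-1]]'
python3 d.py .568 -.0356 .134 -179.85
```

```text
clock: 8.72
tool_pos: [0.5662, -0.0357, 0.1421]
orientation: [-180.0, -0.3, -179.9]
force: [-2.6, -1.4, -2.0]
opening: 0.0119
t 8.72 pos [ 0.5662 -0.0357  0.1421] rpy [-179.98   -0.27 -179.88] F [-2.6 -1.4 -2. ] op 0.0119
shift [-0.0018  0.0001  0.0081] rot [-0.0003 -0.0048 -0.0006]
```

```bash
python3 -m pendant '[[0,0,0.003,0,0,0,-1],[0,0,0.006,0,0,0,-1],[0,0,0.008,0,0,0,-1],[0,0,0.008,0,0,0,-1]]'
python3 d.py .568 -.0356 .134 -179.85
```

```text
clock: 9.22
tool_pos: [0.5688, -0.0352, 0.135]
orientation: [180.0, -0.0, -179.8]
force: [-0.1, -0.9, -0.3]
opening: 0.0118
t 9.22 pos [ 0.5688 -0.0352  0.135 ] rpy [ 180.     -0.   -179.84] F [-0.1 -0.9 -0.3] op 0.0118
shift [ 0.0008 -0.0004  0.001 ] rot [ 0.     -0.      0.0001]
```

Near home height now. I press a bit more to find the bottom stop.

```bash
python3 -m pendant '[[0,0,0.002,0,0,0,-1],[0,0,0.004,0,0,0,-1],[0,0,0.004,0,0,0,-1]]'
python3 d.py .568 -.0356 .134 -179.85
```

```text
clock: 9.6
tool_pos: [0.5688, -0.0355, 0.1342]
orientation: [-180.0, 0.1, -179.8]
force: [-12.7, 1.8, 24.2]
opening: 0.012
t 9.6 pos [ 0.5688 -0.0355  0.1342] rpy [-1.7997e+02  9.0000e-02 -1.7978e+02] F [-12.7   1.8  24.2] op 0.012
shift [ 0.0008 -0.0001  0.0002] rot [-0.0005  0.0016  0.0012]
```

```bash
python3 -m pendant '[[0,0,-0.004,0,0,0,-1],[0,0,-0.006,0,0,0,-1],[0,0,-0.006,0,0,0,-1]]'
python3 d.py .568 -.0356 .134 -179.85
python3 - <<'E'
from meas import *
for n in("scene",):
    s=snapshot(n); im=s["image"]
    u=proj(s,[.6,-.036,.158]); x,y=int(u[0])-40,int(u[1])-40
    cv2.imwrite(f'pics/{n}4c.png',cv2.resize(im[y:y+75,x:x+100],None,fx=8,fy=8,interpolation=cv2.INTER_CUBIC)); print(u)
E
```

```text
clock: 9.98
tool_pos: [0.5683, -0.0353, 0.1363]
orientation: [180.0, -0.1, -179.9]
force: [0.2, -0.2, -4.0]
opening: 0.0121
t 9.97 pos [ 0.5683 -0.0353  0.1363] rpy [ 1.8000e+02 -8.0000e-02 -1.7987e+02] F [ 0.2 -0.2 -4. ] op 0.0121
shift [ 0.0003 -0.0003  0.0023] rot [ 0.0001 -0.0014 -0.0003]
[252.9090022  239.05501787]
```

View pics/scene4c.png

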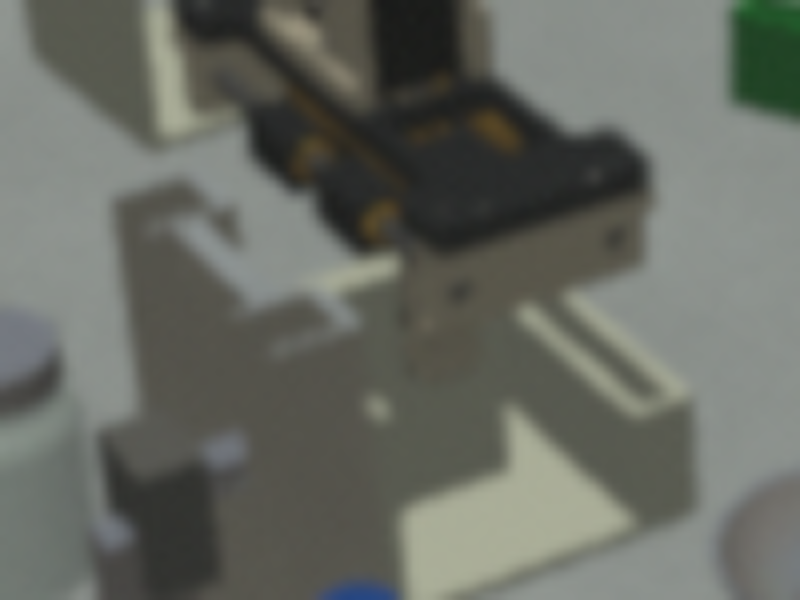

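```bash
python3 -m pendant '[[0,0,-0.0015,0,0,0,-1],[0,0,-0.003,0,0,0,-1],[0,0,-0.003,0,0,0,-1]]'
python3 d.py .568 -.0356 .134 -179.85
```

```text
clock: 10.4
tool_pos: [0.5683, -0.0353, 0.1397]
orientation: [180.0, -0.1, -179.9]
force: [0.3, -0.1, -3.7]
opening: 0.0119
t 10.4 pos [ 0.5683 -0.0353  0.1397] rpy [ 1.8000e+02 -6.0000e-02 -1.7986e+02] F [ 0.3 -0.1 -3.7] op 0.0119
shift [ 0.0003 -0.0003  0.0057] rot [ 0.     -0.0011 -0.0001]
```

```bash
python3 - <<'E'
from meas import *
s=snapshot("scene"); im=s["image"]
for cz in (.129,.139):
  c=np.array([.5653,-.0355,cz])
  for q in [(-69,60,0),(-69,60,-50),(-45,60,0),(50,60,-50),(50,60,35),(-25,0,50)]:
    print(cz,q,np.round(proj(s,c+np.array(q)/1e3),1),end=' ')
  print()
x,y=255,210
cv2.imwrite('pics/s5.png',cv2.resize(im[y:y+70,x:x+60],None,fx=10,fy=8.5,interpolation=cv2.INTER_CUBIC))
t=snapshot("top"); cv2.imwrite('pics/t5.png',cv2.resize(t["image"][140:240,290:400],None,fx=7,fy=6,interpolation=cv2.INTER_CUBIC))
E
```

```text
0.129 (-69, 60, 0) [298.1 246.4] 0.129 (-69, 60, -50) [298.6 261.5] 0.129 (-45, 60, 0) [290.5 249.2] 0.129 (50, 60, -50) [260.6 275.9] 0.129 (50, 60, 35) [258.1 249.3] 0.129 (-25, 0, 50) [272.1 226. ] 
0.139 (-69, 60, 0) [298.  243.4] 0.139 (-69, 60, -50) [298.5 258.5] 0.139 (-45, 60, 0) [290.4 246.1] 0.139 (50, 60, -50) [260.3 272.9] 0.139 (50, 60, 35) [257.8 246. ] 0.139 (-25, 0, 50) [271.9 222.8]
```

View pics/s5.png

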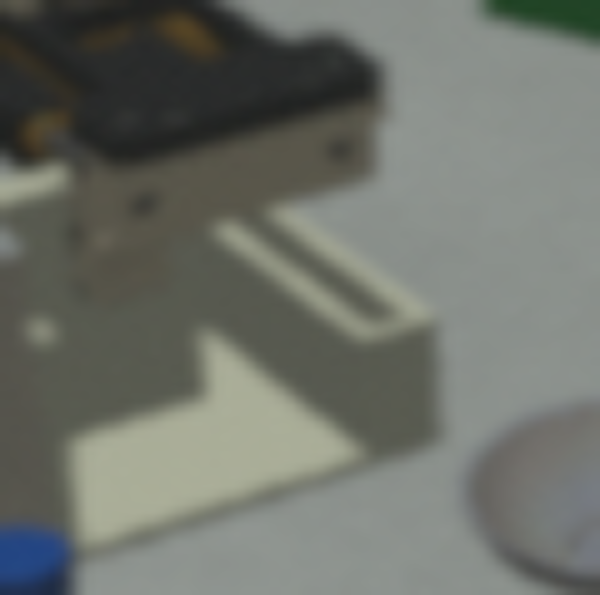

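View pics/t5.png

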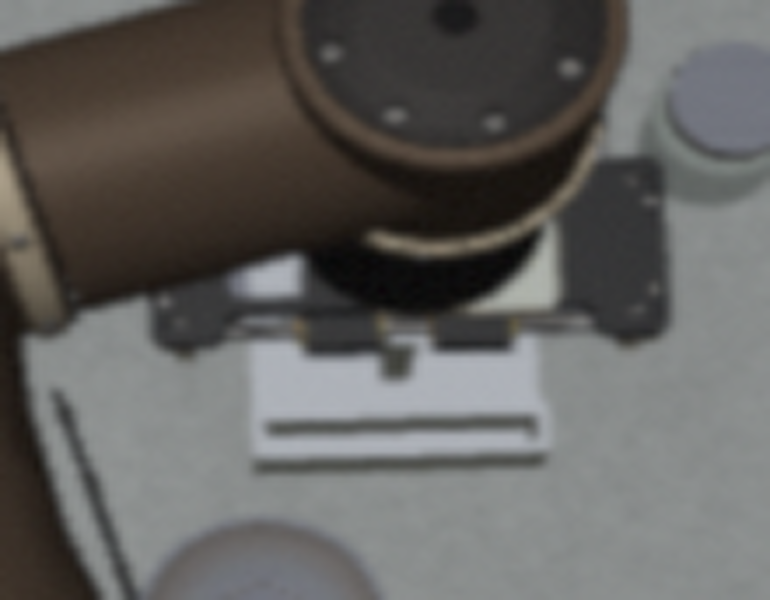

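```bash
python3 -m pendant '[[0,0,0.003,0,0,0,-1],[0,0,0.003,0,0,0,-1]]'; python3 -m pendant '[[0,0,0.0015,0,0,0,-1],[0,0,0.0015,0,0,0,-1]]'; python3 -m pendant '[[0,0,0.0015,0,0,0,-1],[0,0,0.0015,0,0,0,-1]]';  python3 -m pendant '[[0,0,0.0015,0,0,0,-1],[0,0,0.0015,0,0,0,-1]]'
```

```text
clock: 10.75
tool_pos: [0.5681, -0.0354, 0.1364]
orientation: [-180.0, -0.1, -179.9]
force: [-0.5, 0.3, -3.0]
opening: 0.0121
clock: 11.0
tool_pos: [0.5682, -0.0353, 0.1351]
orientation: [-180.0, -0.1, -179.9]
force: [-0.0, -0.5, -3.2]
opening: 0.0119
clock: 11.25
tool_pos: [0.5687, -0.0354, 0.1345]
orientation: [-180.0, 0.0, -179.8]
force: [-2.0, -0.5, 3.0]
opening: 0.0116
clock: 11.5
tool_pos: [0.5686, -0.0355, 0.1342]
orientation: [-180.0, 0.0, -179.8]
force: [-6.9, 1.3, 14.0]
opening: 0.012
```

```bash
python3 - <<'E'
from meas import *
s=snapshot("scene"); a=s["image"]; cv2.imwrite('pics/s6.png',a)
x,y=205,205
b=cv2.imread('pics/scene0.png')
f=lambda im:cv2.convertScaleAbs(cv2.resize(im[y:y+100,x:x+66],None,fx=6,fy=6,interpolation=cv2.INTER_CUBIC),alpha=1.4)
cv2.imwrite('pics/cmp6.png',np.hstack([f(b),f(a)]))
E
```

```text
(no output)
```

View pics/cmp6.png

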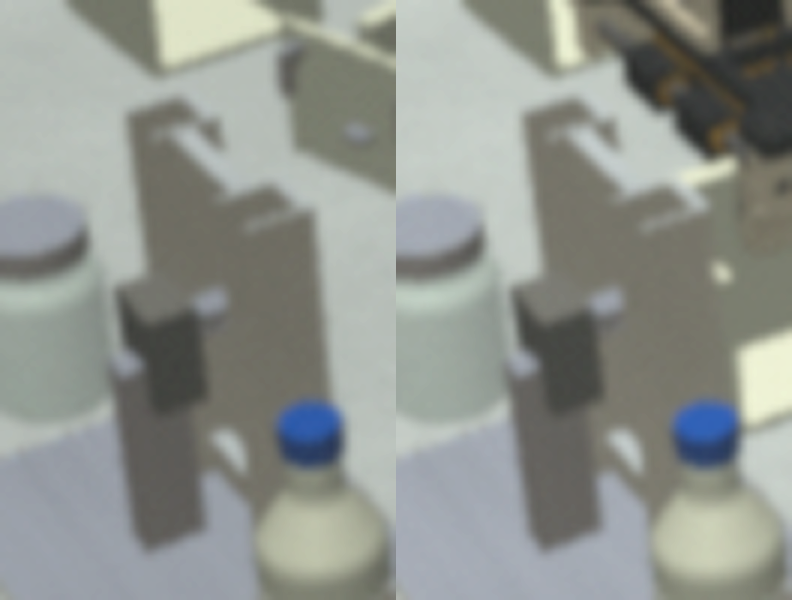

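```bash
python3 -m pendant '[[0,0,0.0015,0,0,0,-1],[0,0,0.0015,0,0,0,-1],[0,0,0.0015,0,0,0,-1],[0,0,0.0015,0,0,0,-1]]'; python3 -m pendant '[[0,0,-0.004,0,0,0,-1],[0,0,-0.004,0,0,0,-1]]';python3 -m pendant '[[0,0,-0.002,0,0,0,-1],[0,0,-0.002,0,0,0,-1]]';python3 -m pendant '[[0,0,-0.002,0,0,0,-1],[0,0,-0.002,0,0,0,-1]]'
```

```text
clock: 12.05
tool_pos: [0.5686, -0.0355, 0.1341]
orientation: [-180.0, 0.1, -179.8]
force: [-11.8, 1.3, 23.6]
opening: 0.0119
clock: 12.3
tool_pos: [0.5684, -0.0352, 0.1347]
orientation: [180.0, -0.0, -179.9]
force: [-1.4, -0.2, -3.7]
opening: 0.0118
clock: 12.55
tool_pos: [0.5683, -0.0353, 0.1364]
orientation: [-180.0, -0.1, -179.9]
force: [-0.4, -0.8, -2.5]
opening: 0.0117
clock: 12.8
tool_pos: [0.5685, -0.0353, 0.1388]
orientation: [180.0, -0.0, -179.9]
force: [0.5, 0.8, -3.5]
opening: 0.0119
```

```bash
for i in 1 2; do python3 -m pendant '[[0,0,-0.0015,0,0,0,-1],[0,0,-0.0015,0,0,0,-1]]' | grep -E "tool_pos|force"; done
```

```text
tool_pos: [0.5681, -0.0353, 0.1397]
force: [2.2, 0.3, -8.6]
tool_pos: [0.5679, -0.0352, 0.1405]
force: [5.5, 0.5, -15.2]
```

Resistance starts about 5.5 mm above home and the motion is free below that, so the catch is sprung out above the tongue and has some play. I set the holder back down and release.

```bash
python3 -m pendant '[[0,0,0.004,0,0,0,-1],[0,0,0.0075,0,0,0,-1],[0,0,0.0085,0,0,0,-1],[0,0,0.0085,0,0,0,-1]]';  python3 d.py .568 -.0356 .134 -179.85
```

```text
clock: 13.8
tool_pos: [0.5687, -0.0354, 0.1346]
orientation: [-180.0, 0.0, -179.8]
force: [-3.9, 0.5, 4.0]
opening: 0.0116
t 13.8 pos [ 0.5687 -0.0354  0.1346] rpy [-1.8000e+02  3.0000e-02 -1.7983e+02] F [-3.9  0.5  4. ] op 0.0116
shift [ 0.0007 -0.0002  0.0006] rot [-0.0001  0.0006  0.0004]
```

```bash
python3 -m pendant '[[0,0,0,0,0,0,-0.3],[0,0,0,0,0,0,-0.3],[0,0,0,0,0,0,-0.3],[0,0,0,0,0,0,-0.3],[0,0,-0.01,0,0,0,-0.3],[0,0,-0.03,0,0,0,-0.3],[0,0,-0.07,0,0,0,-0.3],[0,0,-0.12,0,0,0,-0.3],[0.06,0,-0.16,0,0,0,-0.3],[0.1,-0.05,-0.17,0,0,0,-0.3],[0.1,-0.08,-0.17,0,0,0,-0.3],[0.1,-0.08,-0.17,0,0,0,-0.3]]';  python3 d.py .452 .263 .25 -90
```

```text
clock: 15.3
tool_pos: [0.468, -0.1172, 0.3049]
orientation: [180.0, 0.1, -180.0]
force: [0.8, 0.9, -0.9]
opening: 0.0308
t 15.3 pos [ 0.468  -0.1172  0.3049] rpy [ 1.7999e+02  9.0000e-02 -1.7998e+02] F [ 0.8  0.9 -0.9] op 0.0308
shift [0.016  0.3802 0.055 ] rot [-1.1000e-03  1.3000e-03 -1.5705e+00]
```

```bash
python3 - <<'E'
from meas import *
s=snapshot("scene"); cv2.imwrite('pics/s7.png',s["image"])
t=snapshot("top"); cv2.imwrite('pics/t7.png',t["image"])
f=lambda im,x,y:cv2.resize(im[y:y+100,x:x+80],None,fx=5,fy=5,interpolation=cv2.INTER_CUBIC)
cv2.imwrite('pics/cmp7.png',np.hstack([f(s["image"],225,205),f(t["image"],310,140)]))
E
```

```text
(no output)
```

View pics/cmp7.png

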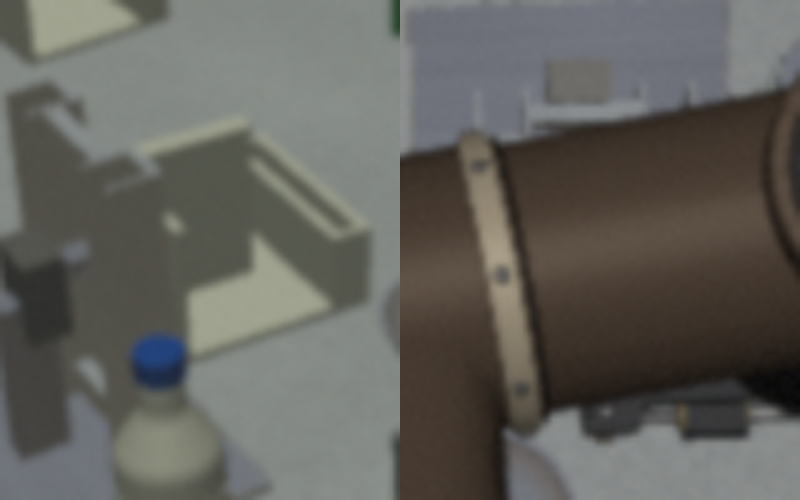

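View pics/t7.png

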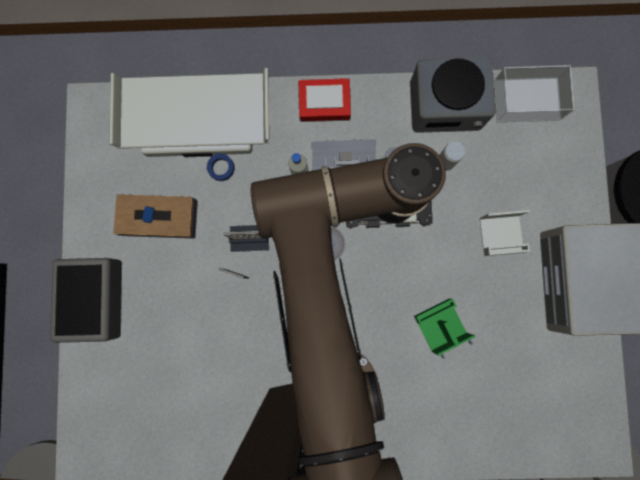

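The scene view shows the holder hanging square and level on the uprights. Next is the board.

```bash
python3 d.py .4525 .2634 .25 -88.8; python3 -m pendant '[[0.003,0.06,0,0,0,-0.17,0],[0.006,0.12,0,0,0,-0.34,0],[0.009,0.18,0,0,0,-0.52,0],[0.012,0.24,0,0,0,-0.7,0],[0.014,0.3,0,0,0,-0.88,0],[0.0155,0.35,0,0,0,-1.06,0],[0.0155,0.38,0.02,0,0,-1.24,0],[0.0155,0.38,0.05,0,0,-1.42,0],[0.0155,0.38,0.055,-0.001,0.001,-1.592,0],[0.0155,0.38,0.055,-0.001,0.001,-1.592,0],[0.0155,0.38,0.055,-0.001,0.001,-1.592,0],[0.0155,0.38,0.055,-0.001,0.001,-1.592,0]]';  python3 d.py .4525 .2634 .12 -88.8
```

```text
t 15.4 pos [ 0.4686 -0.1158  0.3039] rpy [ 179.98   -0.   -179.92] F [ 0.5  0.  -0.2] op 0.031
shift [0.0156 0.3792 0.054 ] rot [ 3.0000e-04  1.0000e-04 -1.5904e+00]
clock: 16.9
tool_pos: [0.4523, 0.2647, 0.2489]
orientation: [179.9, 0.0, -88.8]
force: [-0.6, -0.5, -0.7]
opening: 0.0438
t 16.9 pos [0.4523 0.2647 0.2489] rpy [ 1.799e+02  4.000e-02 -8.876e+01] F [-0.6 -0.5 -0.7] op 0.0438
shift [ 0.0014 -0.0004  0.1289] rot [0.0017 0.0007 0.0007]
```

```bash
python3 - <<'E'
from meas import *
s=snapshot("scene");
u=proj(s,[.4525,.2634,.148]); x,y=int(u[0])-40,int(u[1])-60; print(u)
f=lambda im,x,y:cv2.resize(im[y:y+100,x:x+80],None,fx=5,fy=5,interpolation=cv2.INTER_CUBIC)
t=snapshot("top"); cv2.imwrite('pics/cmp8.png',np.hstack([f(s["image"],x,y),f(t["image"],310,130)]))
im=t["image"];cv2.imwrite('pics/t8.png',im)
E
```

```text
[366.80255623 279.75826954]
```

View pics/cmp8.png

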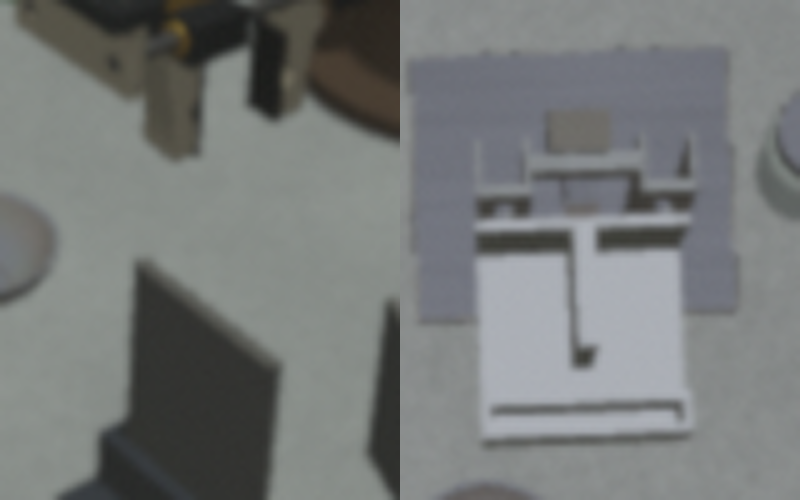

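```bash
python3 - <<'E'
from meas import *
t=snapshot("top"); im=t["image"]; g=cv2.cvtColor(im,cv2.COLOR_BGR2GRAY).astype(int)
for x in (335,347,360): print(x,list(zip(range(204,222),g[204:222,x])))
print(g[206,320:332],g[206,362:374]); print(g[214,320:332],g[214,362:374])
for p in [(325.9,218.1),(368.1,216.7),(327.5,211.5),(366.5,210.5)]: print(p,onz(t,*p,.124))
for p in [(325,175.2),(368.3,174)]: print('BP',p,onz(t,*p,.159))
E
```

```text
335 [(204, np.int64(175)), (205, np.int64(174)), (206, np.int64(175)), (207, np.int64(175)), (208, np.int64(174)), (209, np.int64(174)), (210, np.int64(158)), (211, np.int64(113)), (212, np.int64(109)), (213, np.int64(159)), (214, np.int64(174)), (215, np.int64(174)), (216, np.int64(164)), (217, np.int64(125)), (218, np.int64(97)), (219, np.int64(119)), (220, np.int64(136)), (221, np.int64(141))]
347 [(204, np.int64(163)), (205, np.int64(174)), (206, np.int64(175)), (207, np.int64(174)), (208, np.int64(174)), (209, np.int64(167)), (210, np.int64(140)), (211, np.int64(103)), (212, np.int64(128)), (213, np.int64(165)), (214, np.int64(174)), (215, np.int64(172)), (216, np.int64(157)), (217, np.int64(103)), (218, np.int64(99)), (219, np.int64(132)), (220, np.int64(142)), (221, np.int64(143))]
360 [(204, np.int64(174)), (205, np.int64(174)), (206, np.int64(174)), (207, np.int64(175)), (208, np.int64(172)), (209, np.int64(160)), (210, np.int64(112)), (211, np.int64(110)), (212, np.int64(159)), (213, np.int64(174)), (214, np.int64(173)), (215, np.int64(163)), (216, np.int64(125)), (217, np.int64(95)), (218, np.int64(117)), (219, np.int64(137)), (220, np.int64(141)), (221, np.int64(141))]
[139 139 139 139 139 146 164 173 174 174 175 175] [174 175 174 172 164 147 139 139 138 137 137 136]
[140 139 138 136 137 143 160 170 171 172 174 174] [173 173 169 154 152 164 156 144 138 137 136 138]
(325.9, 218.1) [0.49049247 0.02485756 0.124     ]
(368.1, 216.7) [ 0.49116085 -0.09504835  0.124     ]
(327.5, 211.5) [0.5093325  0.01980041 0.124     ]
(366.5, 210.5) [ 0.50908754 -0.09113993  0.124     ]
BP (325, 175.2) [0.60648781 0.02406059 0.159     ]
BP (368.3, 174) [ 0.60635415 -0.0968859   0.159     ]
```

```bash
python3 - <<'E'
from meas import *
t=snapshot("top")
for n,p,z in [('front',(347,216.6),.124),('front335',(335,216.9),.124),('front360',(360,215.9),.124),('rearpocket347',(347,209.8),.124),('335',(335,210.3),.124),('360',(360,209.4),.124)]: print(n,onz(t,*p,z))
E
```

```text
front [ 0.49312195 -0.03519905  0.124     ]
front335 [ 0.49321408 -0.00109428  0.124     ]
front360 [ 0.49409791 -0.0721571   0.124     ]
rearpocket347 [ 0.51266247 -0.03580652  0.124     ]
335 [ 0.51218542 -0.00163526  0.124     ]
360 [ 0.51277139 -0.07278961  0.124     ]
```

```bash
python3 d.py .4525 .2634 .12 -88.8; python3 -m pendant '[[0.001,0,0.06,0.001,0,0,0],[0.001,0,0.1,0.001,0,0,0],[0.001,0,0.129,0.001,0,0,0],[0.001,0,0.129,0.001,0,0,0],[0.001,0,0.129,0.001,0,0,-1],[0.001,0,0.129,0.001,0,0,-1],[0.001,0,0.129,0.001,0,0,-1],[0.001,0,0.129,0.001,0,0,-1],[0.001,0,0.129,0.001,0,0,-1]]';  python3 d.py .4525 .2634 .12 -88.8
```

```text
t 17.1 pos [0.4523 0.2644 0.2487] rpy [ 1.7989e+02  3.0000e-02 -8.8700e+01] F [-0.   0.2  0.5] op 0.0441
shift [ 0.001  -0.0004  0.1287] rot [0.0019 0.0005 0.0018]
clock: 18.23
tool_pos: [0.4522, 0.2636, 0.1199]
orientation: [180.0, 0.0, -88.6]
force: [0.7, -1.1, 4.3]
opening: 0.0078
t 18.23 pos [0.4522 0.2636 0.1199] rpy [ 1.7997e+02  3.0000e-02 -8.8630e+01] F [ 0.7 -1.1  4.3] op 0.0078
shift [ 0.0002 -0.0003 -0.0001] rot [0.0005 0.0006 0.0029]
```

```bash
python3 -m pendant '[[0,0,-0.02,0,0,0,-1],[0,0,-0.06,0,0,0,-1],[0,0,-0.1,0,0,0,-1],[0,0,-0.14,0,0,0,-1],[0,0,-0.17,0,0,0,-1],[0,0,-0.17,0,0,0,-1],[0,0,-0.17,0,0,0,-1]]';  python3 d.py .5 -.0357 .29 -89.85
```

```text
clock: 19.1
tool_pos: [0.4515, 0.2631, 0.2883]
orientation: [179.8, -0.0, -88.7]
force: [-0.6, 1.1, -1.3]
opening: 0.0074
t 19.1 pos [0.4515 0.2631 0.2883] rpy [ 1.7985e+02 -3.0000e-02 -8.8660e+01] F [-0.6  1.1 -1.3] op 0.0074
shift [ 0.2998 -0.0414 -0.0016] rot [ 0.0027 -0.0005  0.0208]
```

```bash
python3 -m pendant '[[0.04,-0.006,0,0,0,0.004,-1],[0.09,-0.012,0,0,0,0.008,-1],[0.14,-0.02,0,0,0,0.012,-1],[0.19,-0.027,0,0.001,0,0.016,-1],[0.24,-0.034,0,0.002,0,0.02,-1],[0.28,-0.04,0,0.002,0,0.02,-1],[0.3,-0.0415,-0.0015,0.0027,0,0.02,-1],[0.3,-0.0415,-0.0015,0.0027,0,0.02,-1],[0.3,-0.0415,-0.0015,0.0027,0,0.02,-1],[0.3,-0.0415,-0.0015,0.0027,0,0.02,-1]]';  python3 d.py .506 -.0357 .29 -89.85
python3 - <<'E'
from meas import *
for n in ("scene","top"):
    s=snapshot(n); im=s["image"];cv2.imwrite(f'pics/{n}9.png',im)
    u=proj(s,[.506,-.036,.2]); x,y=int(u[0])-40,int(u[1])-40; print(n,x,y)
    cv2.imwrite(f'pics/{n}9c.png',cv2.resize(im[y:y+80,x:x+80],None,fx=7,fy=7,interpolation=cv2.INTER_CUBIC))
E
```

```text
clock: 20.35
tool_pos: [0.5006, -0.0348, 0.2904]
orientation: [-180.0, 0.0, -89.7]
force: [-0.3, 0.7, -1.3]
opening: 0.0078
t 20.35 pos [ 0.5006 -0.0348  0.2904] rpy [-179.96    0.    -89.73] F [-0.3  0.7 -1.3] op 0.0078
shift [ 0.0009 -0.0054  0.0004] rot [-0.0008  0.0001  0.002 ]
scene 242 175
top 308 167
```

View pics/scene9c.png

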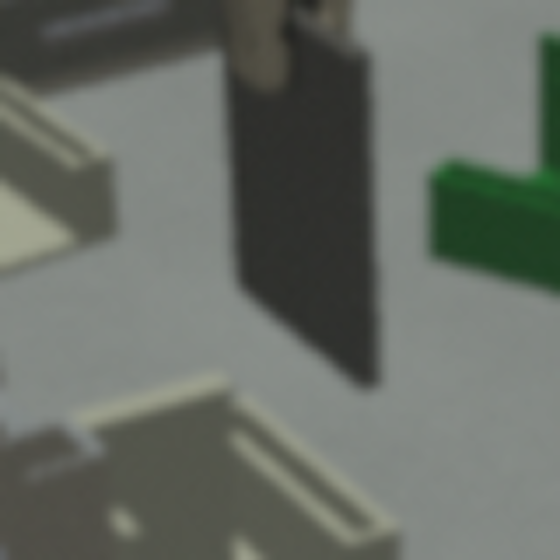

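View pics/top9c.png

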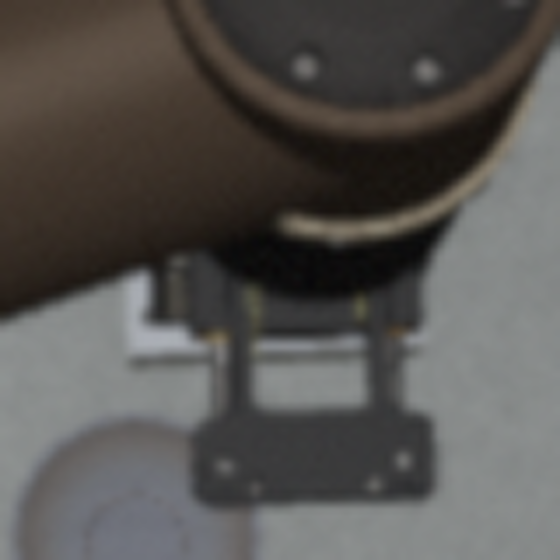

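```bash
python3 - <<'E'
from meas import *
s=snapshot("scene"); im=s["image"]
f=lambda cx,cy:(242+cx/7-.5,175+cy/7-.5)
zb=.2904-.112
for n,p,z in [('bR+x',(362,387),zb),('bR-x',(379,383),zb),('bL+x',(238,284),zb),('pk +y rear outer',(352,545),.124),('pk -y rearslot',(236,430),.124),('slot +y rear',(350,527),.124),('slot +y front',(372,520),.124),('wall front +y',(398,525),.124),('wall rear -y',(230,440),.124)]:
    print(n,np.round(onz(s,*f(*p),z),4))
c=np.array([.563,-.0357,.124])
for q in [(-69,60,0),(-45,60,0),(-45,-60,0),(-69,-60,0),(-63,55,0),(-51,55,0),(-51,-55,0),(-63,-55,0)]:
    u=proj(s,c+np.array(q)/1e3); print(q,(u-np.array([242,175])+.5)*7)
E
python3 - <<'E'
import cv2
im=cv2.imread('pics/scene9.png')
cv2.imwrite('pics/s9d.png',cv2.resize(im[222:272,250:310],None,fx=12,fy=12,interpolation=cv2.INTER_CUBIC))
E
```

```text
bR+x [0.5029 0.0129 0.1784]
bR-x [0.4959 0.014  0.1784]
bL+x [ 0.5024 -0.0845  0.1784]
pk +y rear outer [0.5217 0.0331 0.124 ]
pk -y rearslot [ 0.5175 -0.0654  0.124 ]
slot +y rear [0.5159 0.0219 0.124 ]
slot +y front [0.5063 0.0225 0.124 ]
wall front +y [0.4998 0.0312 0.124 ]
wall rear -y [ 0.5233 -0.06    0.124 ]
(-69, 60, 0) [401.24914478 512.30573241]
(-45, 60, 0) [348.5452832  531.46527442]
(-45, -60, 0) [199.01830717 398.40892023]
(-69, -60, 0) [249.58291928 381.66603121]
(-63, 55, 0) [381.44623942 511.22718844]
(-51, 55, 0) [355.1403281  520.75134342]
(-51, -55, 0) [217.60031227 399.36502151]
(-63, -55, 0) [242.92574867 390.94805786]
```

View pics/s9d.png

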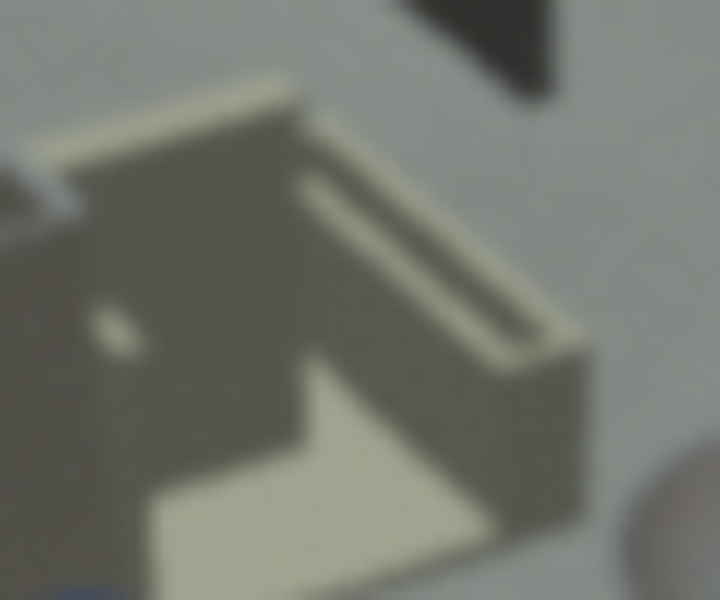

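```bash
python3 - <<'E'
from meas import *
s=snapshot("scene"); t=snapshot("top")
f=lambda cx,cy:(250+cx/12-.5,222+cy/12-.5)
print(tri(t,(325.9,217.2),s,f(588,338)))      # front +y top
print(tri(t,(326.0,210.0-1.9),s,f(505,368)))  # pocket rear wall rear edge +y
# back plate top: -y?? skip. bottom front +y corner height from scene with x,y guess
for x in (.494,.496,.498):
  for z in (.118,.068): print(x,z,proj(s,[x,.0245,z]))
print('obs top',f(588,338),'bot',f(582,518))
# rib front top corner
print('rib front', f(285,85))
c=np.array([.563,-.0357,.124])
print(proj(s,c+[-.025,0,.05]),proj(s,c+[-.025,-.006,.05]),proj(s,c+[-.025,.006,.05]))
E
```

```text
(array([0.49455173, 0.02443218, 0.11769096]), np.float64(0.0013012264320772418))
(array([0.51897901, 0.02456865, 0.11902007]), np.float64(0.002642490883075657))
0.494 0.118 [298.91722092 249.5477427 ]
0.494 0.068 [299.38260762 264.40126599]
0.496 0.118 [298.29688015 249.77473221]
0.496 0.068 [298.77641883 264.63451053]
0.498 0.118 [297.67557296 250.00207535]
0.498 0.068 [298.16930669 264.86811035]
obs top (298.5, 249.66666666666666) bot (298.0, 264.6666666666667)
rib front (273.25, 228.58333333333334)
[272.94805802 227.29877259] [271.87788701 226.37031437] [274.02578168 228.23378335]
```

```bash
cat > d2.py <<'E'
import sys
from h import *
from plant import ctrl
a=[float(x) for x in sys.argv[1:]]
o=ctrl.get_obs(); Rc=R.from_euler('xyz',o['orientation'],degrees=True)
Rt=R.from_euler('y',a[4])*R.from_euler('xyz',[180,0,a[3]],degrees=True)
print('t',round(o['clock'],2),'pos',np.round(o['tool_pos'],4),'F',np.round(o['force'],1),'op',round(o['opening'],4),'toolz',np.round(Rc.as_matrix()[:,2],3))
print('shift',np.round(Rc.inv().apply(np.array(a[:3])-o['tool_pos']),4),'rot',np.round((Rc.inv()*Rt).as_rotvec(),4))
E
python3 d2.py .501 -.0355 .245 -89.85 -.055
```

```text
t 20.6 pos [ 0.5007 -0.0351  0.2908] F [-0.1 -0.1 -1.4] op 0.008 toolz [ 0.002  0.    -1.   ]
shift [ 0.0004 -0.0002  0.0458] rot [0.0535 0.0003 0.0018]
```

```bash
python3 -m pendant '[[0.0004,0,0.015,0.03,0,0.002,-1],[0.0004,0,0.035,0.054,0,0.002,-1],[0.0004,0,0.046,0.054,0,0.002,-1],[0.0004,0,0.046,0.054,0,0.002,-1],[0.0004,0,0.046,0.054,0,0.002,-1]]'; python3 d2.py .501 -.0355 .245 -89.85 -.055
python3 - <<'E'
from meas import *
s=snapshot("scene"); im=s["image"]
cv2.imwrite('pics/s10.png',cv2.resize(im[200:275,245:315],None,fx=9,fy=8,interpolation=cv2.INTER_CUBIC))
E
```

```text
clock: 21.22
tool_pos: [0.5015, -0.0359, 0.2455]
orientation: [-176.8, 0.0, -89.9]
force: [0.2, 0.2, -1.0]
opening: 0.0079
t 21.23 pos [ 0.5015 -0.0359  0.2455] F [ 0.2  0.2 -1. ] op 0.0079 toolz [ 0.056  0.    -0.998]
shift [-0.0004  0.0005  0.0005] rot [-0.0011  0.0001 -0.0008]
```

View pics/s10.png

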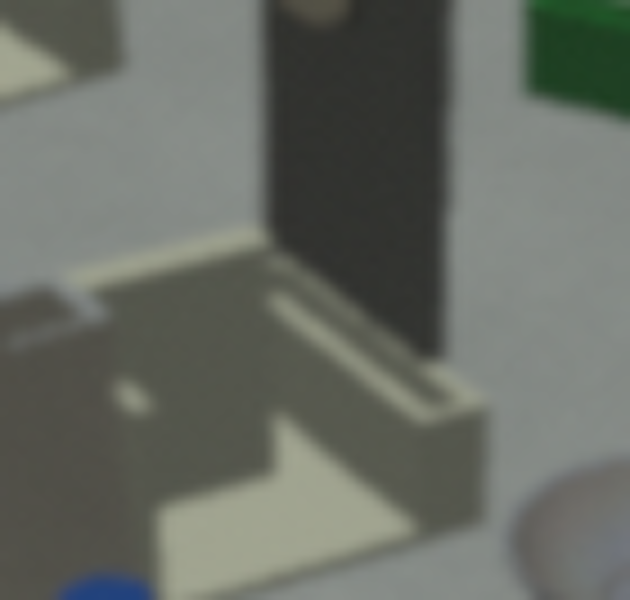

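```bash
python3 -m pendant '[[0,0.0003,0.008,0,0,0,-1],[0,0.0003,0.016,0,0,0,-1],[0,0.0003,0.022,0,0,0,-1],[0,0.0003,0.022,0,0,0,-1]]'; python3 d2.py .504 -.0355 .185 -89.85 -.055
python3 - <<'E'
from meas import *
s=snapshot("scene"); im=s["image"]
cv2.imwrite('pics/s11.png',cv2.resize(im[200:275,245:315],None,fx=9,fy=8,interpolation=cv2.INTER_CUBIC))
E
```

```text
clock: 21.78
tool_pos: [0.5014, -0.0361, 0.2221]
orientation: [-176.9, -0.0, -89.9]
force: [0.0, 0.1, -1.7]
opening: 0.0078
t 21.77 pos [ 0.5014 -0.0361  0.2221] F [ 0.   0.1 -1.7] op 0.0078 toolz [ 0.054 -0.    -0.999]
shift [-0.0006 -0.0006  0.0372] rot [ 0.0008 -0.0002 -0.0009]
```

View pics/s11.png

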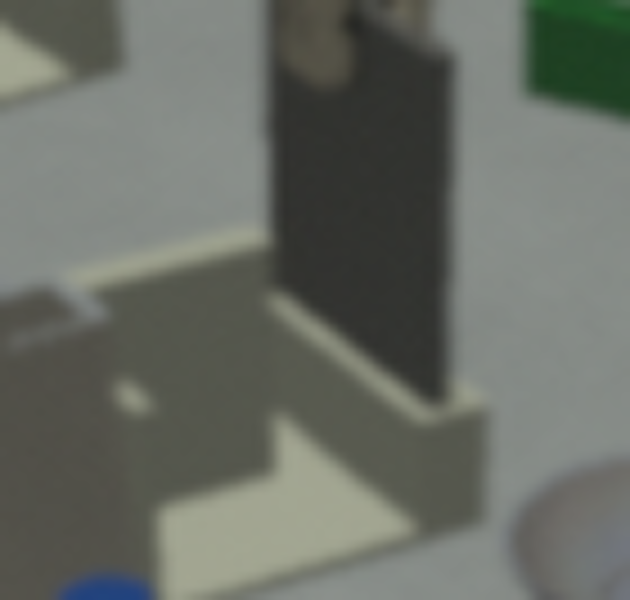

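```bash
python3 -m pendant '[[0,0,0.006,0,0,0,-1],[0,0,0.012,0,0,0,-1],[0,0,0.018,0,0,0,-1],[0,0,0.024,0,0,0,-1],[0,0,0.028,0,0,0,-1],[0,0,0.028,0,0,0,-1]]'; python3 d2.py .504 -.0355 .185 -89.85 -.055
```

```text
clock: 22.58
tool_pos: [0.5031, -0.036, 0.1945]
orientation: [-176.9, -0.0, -89.9]
force: [-0.6, -0.8, -1.8]
opening: 0.0077
t 22.57 pos [ 0.5031 -0.036   0.1945] F [-0.6 -0.8 -1.8] op 0.0077 toolz [ 0.055  0.    -0.998]
shift [-0.0005 -0.0004  0.0095] rot [ 0.0002  0.     -0.0009]
```

```bash
python3 -m pendant '[[0,0,0.003,0,0,0,-1],[0,0,0.006,0,0,0,-1],[0,0,0.006,0,0,0,-1]]'; python3 -m pendant '[[0,0,0.002,0,0,0,-1],[0,0,0.002,0,0,0,-1]]';  python3 d2.py .504 -.0355 .185 -89.85 -.055
```

```text
clock: 22.95
tool_pos: [0.5034, -0.036, 0.1886]
orientation: [-176.8, 0.0, -89.9]
force: [-0.4, -0.2, -2.5]
opening: 0.0074
clock: 23.2
tool_pos: [0.5036, -0.0359, 0.1867]
orientation: [-176.8, 0.0, -89.9]
force: [-0.4, -0.1, -1.6]
opening: 0.008
t 23.2 pos [ 0.5036 -0.0359  0.1867] F [-0.4 -0.1 -1.6] op 0.008 toolz [ 0.055  0.    -0.998]
shift [-0.0004 -0.0003  0.0017] rot [-0.0002  0.0002 -0.0009]
```

```bash
for i in 1 2; do python3 -m pendant '[[0,0,0.0015,0,0,0,-1],[0,0,0.0015,0,0,0,-1]]'; done;  python3 d2.py .504 -.0355 .185 -89.85 -.055
```

```text
clock: 23.45
tool_pos: [0.5039, -0.0359, 0.1854]
orientation: [-176.8, 0.0, -89.9]
force: [0.3, -0.0, -2.0]
opening: 0.0082
clock: 23.7
tool_pos: [0.5043, -0.036, 0.1849]
orientation: [-176.8, -0.0, -89.9]
force: [-1.7, 0.1, 7.3]
opening: 0.0078
t 23.7 pos [ 0.5043 -0.036   0.1849] F [-1.7  0.1  7.3] op 0.0078 toolz [ 0.057  0.    -0.998]
shift [-0.0005  0.0003 -0.0001] rot [-0.0017  0.0001 -0.0006]
```

The board touches the pocket bottom right at the predicted height. I ease off, open and retreat.

```bash
python3 -m pendant '[[0,0,-0.0012,0,0,0,-1],[0,0,-0.0012,0,0,0,-0.5],[0,0,-0.0012,0,0,0,-0.5],[0,0,-0.0012,0,0,0,-0.5],[0,0,-0.005,0,0,0,-0.5],[0,0,-0.02,0,0,0,-0.5],[0,0,-0.05,0,0,0,-0.5],[0,0,-0.1,0,0,0,-0.5],[0,0,-0.12,0,0,0,-0.5],[0,0,-0.12,0,0,0,-0.5]]';  python3 d2.py .45 -.35 .31 -89.85 0
python3 - <<'E'
from meas import *
s=snapshot("scene"); im=s["image"]
cv2.imwrite('pics/s12.png',cv2.resize(im[180:280,205:315],None,fx=7,fy=6,interpolation=cv2.INTER_CUBIC))
E
```

```text
clock: 24.95
tool_pos: [0.4981, -0.0358, 0.3067]
orientation: [-176.6, 0.1, -89.9]
force: [-0.5, 1.0, -0.5]
opening: 0.0219
t 24.95 pos [ 0.4981 -0.0358  0.3067] F [-0.5  1.  -0.5] op 0.0219 toolz [ 0.06   0.001 -0.998]
shift [ 0.3141  0.0484 -0.0066] rot [-0.0602  0.0013 -0.0007]
```

View pics/s12.png

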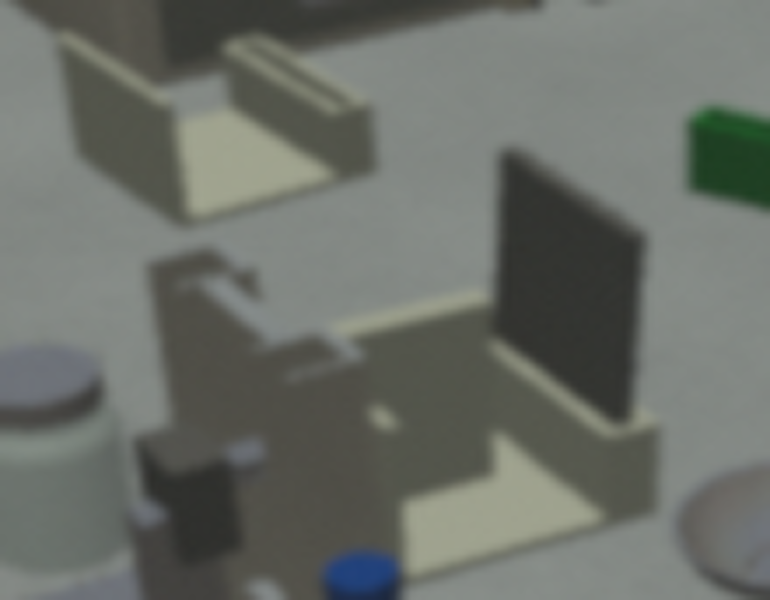

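```bash
python3 -m pendant '[[0.05,0.01,-0.01,-0.06,0,0,-0.5],[0.11,0.02,-0.01,-0.06,0,0,-0.5],[0.17,0.03,-0.01,-0.06,0,0,-0.5],[0.23,0.04,-0.01,-0.06,0,0,-0.5],[0.29,0.05,-0.01,-0.06,0,0,-0.5],[0.35,0.06,-0.01,-0.06,0,0,-0.5],[0.35,0.08,-0.01,-0.06,0,0,-0.5],[0.35,0.08,-0.01,-0.06,0,0,-0.5]]'
python3 - <<'E'
from meas import *
t=snapshot("top"); im=t["image"]; cv2.imwrite('pics/t13.png',im)
a=cv2.imread('pics/top0.png')
f=lambda im:cv2.convertScaleAbs(cv2.resize(im[140:235,308:388],None,fx=5,fy=5,interpolation=cv2.INTER_CUBIC),alpha=1.3)
cv2.imwrite('pics/cmp13.png',np.hstack([f(a),f(im)]))
for x in (344,345,346,347): print(x,'init',a[164:178,x,2],'now',im[164:178,x,2])
E
```

```text
clock: 26.0
tool_pos: [0.4158, -0.3863, 0.3083]
orientation: [179.6, 0.1, -90.0]
force: [0.3, 0.6, 0.3]
opening: 0.0222
344 init [ 94  84 103 106 106 105 105 102 101 101 108 130 136 126] now [100  89 108 114 112 111 113 109 119 146 166 155 133 124]
345 init [ 95  86 104 108 107 108 108 102 102 100 108 130 137 125] now [101  90 109 115 115 115 113 110 118 146 170 172 167 166]
346 init [ 91  84 103 108 108 108 107 103 103 103 112 131 137 124] now [ 95  89 108 114 113 114 113 109 118 147 172 177 178 177]
347 init [ 88  84 103 108 109 108 107 103 103 104 117 132 136 124] now [ 93  88 108 113 115 113 112 109 118 147 172 178 179 177]
```

View pics/cmp13.png

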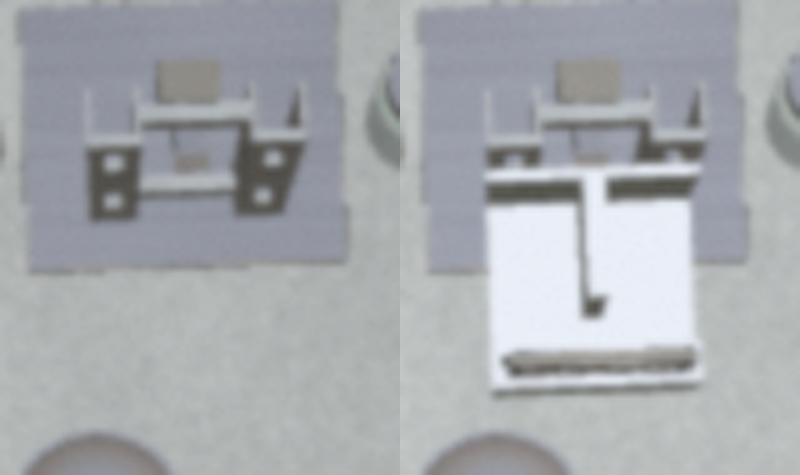

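View pics/t13.png

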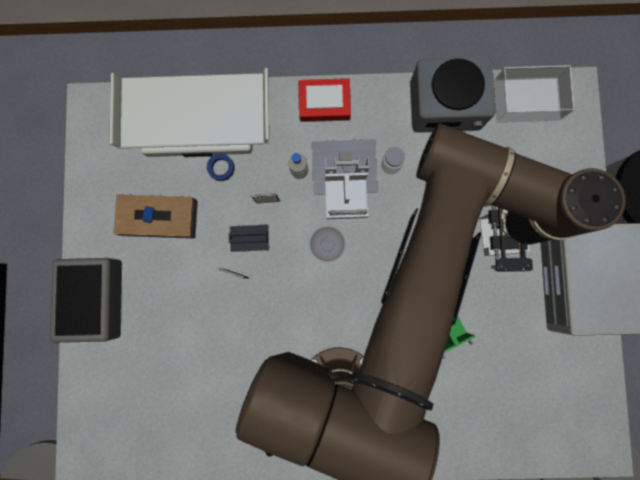

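```bash
python3 - <<'E'
from meas import *
t=snapshot("top"); im=t["image"]; s=snapshot("scene"); a=cv2.imread('pics/top0.png')
d=lambda q:np.round((q[164:176,343:349,0].astype(int)-q[164:176,343:349,2]).mean(1)).astype(int)
print('b-r init',d(a),'now',d(im))
# board top edge ends: top view vs scene
cv2.imwrite('pics/s14.png',cv2.resize(s["image"][190:260,265:305],None,fx=10,fy=8.5,interpolation=cv2.INTER_CUBIC))
cv2.imwrite('pics/t14.png',cv2.resize(im[200:225,320:375],None,fx=14,fy=14,interpolation=cv2.INTER_CUBIC))
o=ctrl.get_obs(); print(o['clock'],o['force'])
# bystanders: image difference
for n,(x,y) in dict(bottle=(297,162),jar=(394,158),bowl=(327,243),tape=(221,167),can=(454,152),glove=(154,215)).items():
    A=a[y-18:y+18,x-18:x+18].astype(int);B=im[y-18:y+18,x-18:x+18].astype(int); print(n,abs(A-B).mean().round(1))
E
```

```text
b-r init [ 1  2  9 12 11 10  5 -2 -4 -2  4  7] now [ 1  2 10 12 12 11  6 -2 -2  4 10 10]
26.15 [0.14035508 0.406605   0.98166401]
bottle 6.9
jar 7.0
bowl 6.5
tape 5.8
can 59.5
glove 4.7
```

View pics/s14.png

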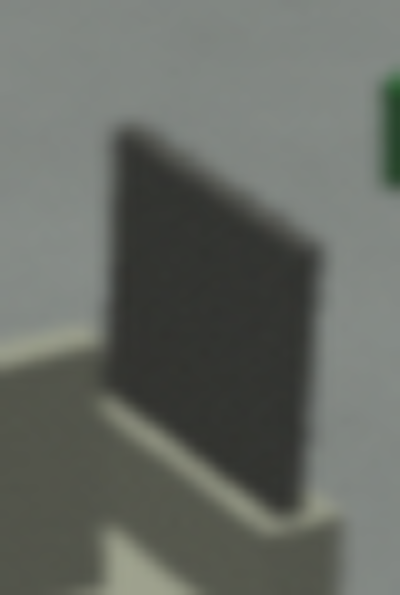

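View pics/t14.png

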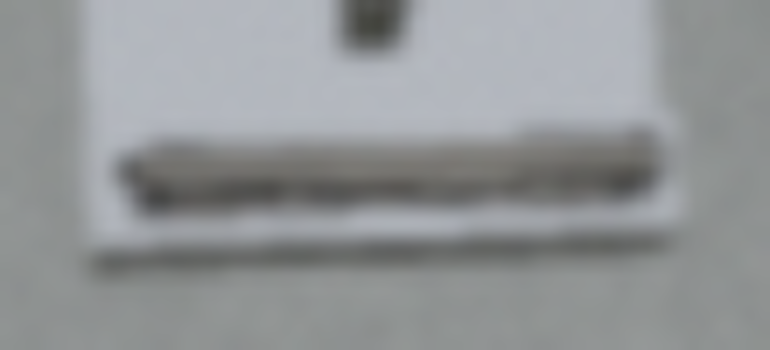

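```bash
python3 - <<'E'
from meas import *
t=snapshot("top"); s=snapshot("scene")
print(tri(t,(320+122/14-.5,200+172/14-.5),s,(265+322/10-.5,190+245/8.5-.5)))
A,B=[onz(t,320+x/14-.5,200+y/14-.5,.213) for x,y in((125,168),(657,155))]; print(A,B,(A+B)/2)
o=ctrl.get_obs(); print(o['clock'],o['force'],o['qvel'].round(2))
E
```

```text
(array([0.49408446, 0.0180758 , 0.21321877]), np.float64(0.00022803475893536183))
[0.49496652 0.01741998 0.213     ] [ 0.49462065 -0.08355805  0.213     ] [ 0.49479359 -0.03306904  0.213     ]
26.25 [-0.1946987   0.21302091  0.30612555] [-0.02  0.1   0.18  0.12  0.03  0.1 ]
```

All checks agree, so I hand in.

```bash
python3 -c "
from plant import ctrl
print(ctrl.close_job()); print(ctrl.get_obs()['clock'])"
```

```text
the job is handed in; nothing more can be done
None
the job is handed in; nothing more can be done
```

The holder is hooked into the upper slots and locked, and the board stands in its front pocket. I handed the job in at about 26 s; no verdict was reported.

**What I did:** I gripped the white clawed holder by its rib, hooked it in and pressed it to its stop at about 24 N. After letting go, I lifted the largest board from the rack, tilted it 0.055 rad to match the sag, lowered it until it touched bottom at about 8 N, and released it.

**Last checks:**
- **Catch:** pulling up, the holder moved freely for about 5.5 mm and then resisted with about 12 N. In the top view the catch's rear edge is where it was at the start. I read that as locked. The free play was more than I expected, because my first two tugs stopped just short of the resistance.
- **Holder:** it hangs with a forward sag of about 0.05–0.06 rad and its centre about 2–3 mm low.
- **Board:** its top edge is at 0.213 m, which is the height expected on the pocket bottom. It is centred sideways within about 3 mm.
- **Bystanders:** bottle, jar, bowl, tape and glove box look unmoved in before/after images. I could not compare the can or the plain tray in the last top view because the arm covered them, but no move went near them low down.
- **Calibration:** the two cameras disagreed by about 1–1.5 mm on the pocket's position, so I aimed between them.

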